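# Load bearing caps on the wash rack and lock the keeper

## Robot

A 6-joint arm with a two-finger parallel gripper is mounted at the origin on a cart in front of the work surface, level with it; the furniture and walls round the work are solid. World frame = base frame: x ahead of the robot, y to its left, z up, the work surface at z = 0. Lengths are in m, angles in degrees, forces in N, time in s.
With the tool pointing down it reaches from about 0.225 to 0.725 m from the base axis. Payload 3.1 kg.
Tool frame: the origin (TCP) lies at the very end of the fingers, on their centre line; the grasp point (between the pads) lies 19 mm behind it; z points along the fingers, x is the direction in which the jaws open and shut, and the axes are right-handed (so a half turn about z gives the same grasp; the last joint's range is limited). The gripper opens to 85 mm and grips with 20 to 120 N. Pads are 22 mm wide; open, the fingers measure 114 mm over their backs; the gripper's body (76 mm by 85 mm) begins 54 mm behind the grasp point. The pads swing forward as they close: fully open they stand 13 mm farther back than shut.
Start: joints at [56.963, 2.75, 5.684, 92.934, 0, 82.678], TCP at [0.228, 0.473, 0.206] pointing down, gripper open.
Joint ranges: [-166.93, 166.93], [-56.73, 111.36], [-69.38, 81.34], [-121.58, 131.49], [-85.45, 84.26], [-180, 180]. Speed limits (degrees/s): [159.86, 159.86, 180, 180, 180, 180].

## Interface

Orientations are given as a 3x3 rotation matrix whose columns are the frame's x, y, z axes.
In Python, from plant import manip gives the robot as it stands.
- The arm moves only by the tool jog_arm, never from a script. Its argument "steps" is one flat list of numbers, 4 for each row, row after row: the shift along the tool's x, y, z in m, then the turn about the tool's z in degrees. A call has 1 to 12 rows; each row is the pose to reach, as a shift and turn from the pose commanded when the call began, along the tool's axes at that moment; what a row does not reach only later rows make up. A row lasts 1/10 s, in which the tool goes at most 50 mm and 8.59 degrees, less where a joint would pass 70% of its speed; a pose out of reach is approached as far as the arm can. A call with a gripper value outside its range is refused whole. "fingers" is the finger opening in m, from 0 to 0.0854, set as the call begins (left out, the last holds). The fingers move at their own pace and stop on an object; "newtons" is the grip in N (left out, the last holds). Time passes only in rows, so rows that repeat a pose let the fingers close. It gives the time, the measured TCP pose, the force and the opening at its end, in the units of the state.
- manip.get_state(): the state, without advancing time (a new reading comes with each control period).
- manip.capture(name): name is "scene" or "top" or "wrist"; returns the picture (400x640x3 uint8, blue, green, red); there is no depth.
- manip.camera_params(name): a dict with "fx", "fy", "cx", "cy" (pixels), "dist" ([k1, k2, p1, p2, k3] as OpenCV has them; the pictures are not rectified), "rvec" (rotation vector, rad) and "tvec" (3), from world to camera coordinates, as OpenCV has them. Camera axes: x right, y down, z forward; pixel columns grow to the right and rows downward; lengths in m; the calibration is good to about 2 mm. A picture is of the moment at which its call begins: read the wrist's pose just before it. camera_params takes no time and is no camera call; for the wrist camera it gives the pose at the moment of the call.
- manip.close_job(): hands the job in, once; it reports no verdict.
The state is a dict: "t": time; "qpos": joint angles; "joint_velocities": joint speeds; "tau": joint torques, N m; "ee_pos": TCP position; "tcp_rot": TCP orientation; "ft_force": force on the tool from outside, world axes, zero at the start; "torque": the same for the moment, N m; "opening": finger opening in m.
Only numpy, scipy, OpenCV 4.12 (cv2) and the standard library are available. Lean on these libraries where they do the work, as an engineer would, in place of code of your own. Each camera call takes 0.05 s, during which the arm holds its last target. There are 200 camera calls.

## Task

Get the bearing caps ready for the parts washer: swing the rack's keeper bar up out of the way, then hang every U-shaped bearing cap over the rail, wide caps between the two collars on the keeper's hinge side, narrow caps between the middle collar and the catch. When all of them hang, swing the keeper down until it rests fully home in its catch; leave the piston, the spring and the gear where they are.

Things in the scene. Friction and masses are not known exactly. Their poses are not given: they have to be found in the camera images.
- rack: fixed wash rack of plain steel: dark base plate 76 x 250 mm, 8 mm thick, one horizontal round rail above it; origin on the bench, z up, y along the rail. On this y: keeper's hinge post at -125 mm (12 mm thick, 110 mm tall), end collar -92 to -87, middle collar -13 to -7 (both 22 mm across), catch post at +88 mm (10 mm thick, its fork 117 mm tall)
- rail (a point): point on the axis of the rack's rail (round, 12 mm thick), 69 mm above the bench; y along the rail from the hinge post to the catch post, z up, x level across the rail
- wide_section (a point): middle of the rail's section for wide caps (74 mm long, between end collar and middle collar, on the keeper's hinge side), on the rail's axis; axes as the rail's; at y = -50 mm of the rail point
- narrow_section (a point): middle of the rail's section for narrow caps (90 mm long, between middle collar and catch post), on the rail's axis; axes as the rail's; at y = +38 mm of the rail point
- keeper_hinge (a point): the keeper's hinge on top of the hinge post, 99 mm above the bench; the hinge axis is level, across the rail, along the rack's x
- keeper (a joint): keeper: flat bright bar (8 mm thick, 12 mm tall) hinged over the rail at the hinge post. 0 = level, home in the fork of the catch, its underside 93 mm above the bench and 11 mm or more above hung caps; 1.57 = upright; stop at 2.0. Starts between 0 and 0.5 rad. Stiff hinge (friction 0.4 N m): stays where it is left, does not fall shut
- keeper_grip (a point): centre of the black round grip at the keeper's free end, 245 mm from the hinge axis: a disc 24 mm across, 16 mm thick, flat faces looking along the rack's x (pinch across them from above; it can turn between the fingers). With the keeper home it lies 32 mm beyond the catch post, at rail y = +120 mm, 99 mm above the bench
- wide_1_center (a point): wide bearing cap, may be absent: plain light-metal U standing on two feet, open downwards, 60 mm wide (x axis), 24 mm thick (y axis, along the open bore), 38 mm tall (z up). Slot 34 mm wide, narrowing upwards to 13 mm at its crown, 31 mm above the feet, top wall 7 mm. 0.12 to 0.2 kg, slippery (friction about 0.4: grip with some 20 N). This point is its centre, 19 mm above the feet; hung on the rail it is 6 mm below the rail's axis
- wide_2_center (a point): wide bearing cap, may be absent: plain light-metal U standing on two feet, open downwards, 60 mm wide (x axis), 24 mm thick (y axis, along the open bore), 38 mm tall (z up). Slot 34 mm wide, narrowing upwards to 13 mm at its crown, 31 mm above the feet, top wall 7 mm. 0.12 to 0.2 kg, slippery (friction about 0.4: grip with some 20 N). This point is its centre, 19 mm above the feet; hung on the rail it is 6 mm below the rail's axis
- narrow_1_center (a point): narrow bearing cap, may be absent: plain light-metal U standing on two feet, open downwards, 44 mm wide (x axis), 20 mm thick (y axis, along the open bore), 30 mm tall (z up). Slot 24 mm wide, narrowing upwards to 13 mm at its crown, 24 mm above the feet, top wall 6 mm. 0.06 to 0.11 kg, slippery (friction about 0.4: grip with some 20 N). This point is its centre, 15 mm above the feet; hung on the rail it is 3 mm below the rail's axis
- narrow_2_center (a point): narrow bearing cap, may be absent: plain light-metal U standing on two feet, open downwards, 44 mm wide (x axis), 20 mm thick (y axis, along the open bore), 30 mm tall (z up). Slot 24 mm wide, narrowing upwards to 13 mm at its crown, 24 mm above the feet, top wall 6 mm. 0.06 to 0.11 kg, slippery (friction about 0.4: grip with some 20 N). This point is its centre, 15 mm above the feet; hung on the rail it is 3 mm below the rail's axis
- narrow_3_center (a point): narrow bearing cap, may be absent: plain light-metal U standing on two feet, open downwards, 44 mm wide (x axis), 20 mm thick (y axis, along the open bore), 30 mm tall (z up). Slot 24 mm wide, narrowing upwards to 13 mm at its crown, 24 mm above the feet, top wall 6 mm. 0.06 to 0.11 kg, slippery (friction about 0.4: grip with some 20 N). This point is its centre, 15 mm above the feet; hung on the rail it is 3 mm below the rail's axis
- piston: bystander: a forged piston standing on its skirt, 66 mm across, 54 mm tall; origin under its centre
- spring: bystander: a valve spring standing on end, 28 mm across, 42 mm tall; origin under its centre
- gear: bystander: a spur gear lying flat, 68 mm across, 18 mm tall; origin under its centre
- gear_shaft (a point): fixed furniture to keep clear of: foot of an upright gear shaft on its stand, 116 mm across and 347 mm tall
- timber_block (a point): fixed furniture: far left corner, at bench level, of a low timber block 58 mm tall between robot and work; it reaches 255 mm from this point towards the robot and 260 mm to the right. The bench beyond it (0.1 to 0.2 m further in x, level with this point or up to 0.1 m to its left) holds only caps

How it is judged (in metres and radians):
On the way, in this order (a step that is already met when the one before it is completed fails the run):
1. the keeper is swung up (over 1.3 rad) (value of joint keeper above 1.3 rad), for 0.2 s.
2. with the keeper still up (over 0.8 rad), every cap present hangs on its section of the rail, let go and at rest (x of wide_1_center in the frame of rail between -0.012 and 0.012 m and y of wide_1_center in the frame of rail between -0.087 and -0.013 m and z of wide_1_center in the frame of rail between -0.013 and -0.001 m and angle between each of wide_1_center, wide_2_center, narrow_1_center, narrow_2_center, narrow_3_center's own z axis and vertical below 0.6 rad and angle between the y axis of each of wide_1_center, wide_2_center, narrow_1_center, narrow_2_center, narrow_3_center and the y axis of rail, either way round below 0.3 rad and x of wide_2_center in the frame of rail between -0.012 and 0.012 m and y of wide_2_center in the frame of rail between -0.087 and -0.013 m and z of wide_2_center in the frame of rail between -0.013 and -0.001 m and x of narrow_1_center in the frame of rail between -0.012 and 0.012 m and y of narrow_1_center in the frame of rail between -0.007 and 0.083 m and z of narrow_1_center in the frame of rail between -0.01 and 0.002 m and x of narrow_2_center in the frame of rail between -0.012 and 0.012 m and y of narrow_2_center in the frame of rail between -0.007 and 0.083 m and z of narrow_2_center in the frame of rail between -0.01 and 0.002 m and x of narrow_3_center in the frame of rail between -0.012 and 0.012 m and y of narrow_3_center in the frame of rail between -0.007 and 0.083 m and z of narrow_3_center in the frame of rail between -0.01 and 0.002 m and contact force between each of wide_1, wide_2, narrow_1, narrow_2, narrow_3 and the fingers below 0.2 N and linear speed of each of wide_1, wide_2, narrow_1, narrow_2, narrow_3 below 0.03 m/s and value of joint keeper above 0.8 rad), for 0.3 s.
At the end, for the whole second after the job is handed in: every cap hangs astride the rail in its own section (centre within 12 mm of the rail sideways, 7 mm below to 5 mm above its hanging height, swung under 0.6 rad, turned under 0.3 rad), let go and at rest; the keeper is home in its catch (under 0.04 rad) (x of wide_1_center in the frame of rail between -0.012 and 0.012 m and y of wide_1_center in the frame of rail between -0.087 and -0.013 m and z of wide_1_center in the frame of rail between -0.013 and -0.001 m and angle between each of wide_1_center, wide_2_center, narrow_1_center, narrow_2_center, narrow_3_center's own z axis and vertical below 0.6 rad and angle between the y axis of each of wide_1_center, wide_2_center, narrow_1_center, narrow_2_center, narrow_3_center and the y axis of rail, either way round below 0.3 rad and x of wide_2_center in the frame of rail between -0.012 and 0.012 m and y of wide_2_center in the frame of rail between -0.087 and -0.013 m and z of wide_2_center in the frame of rail between -0.013 and -0.001 m and x of narrow_1_center in the frame of rail between -0.012 and 0.012 m and y of narrow_1_center in the frame of rail between -0.007 and 0.083 m and z of narrow_1_center in the frame of rail between -0.01 and 0.002 m and x of narrow_2_center in the frame of rail between -0.012 and 0.012 m and y of narrow_2_center in the frame of rail between -0.007 and 0.083 m and z of narrow_2_center in the frame of rail between -0.01 and 0.002 m and x of narrow_3_center in the frame of rail between -0.012 and 0.012 m and y of narrow_3_center in the frame of rail between -0.007 and 0.083 m and z of narrow_3_center in the frame of rail between -0.01 and 0.002 m and contact force between each of wide_1, wide_2, narrow_1, narrow_2, narrow_3 and the fingers below 0.2 N and linear speed of each of wide_1, wide_2, narrow_1, narrow_2, narrow_3 below 0.03 m/s and value of joint keeper below 0.04 rad); the robot touches nothing.
It fails at once if the piston is moved more than 30 mm (distance of piston from where it was at the start of the episode above 0.03 m).
It fails at once if the spring is moved more than 30 mm (distance of spring from where it was at the start of the episode above 0.03 m).
It fails at once if the gear is moved more than 30 mm (distance of gear from where it was at the start of the episode above 0.03 m).
Of wide_1, wide_2, narrow_1, narrow_2, narrow_3 only 3 to 5 are there at a start; the rules pass over those that are not, and their reading is None.
At some moment in a run one of wide_1, wide_2, narrow_1, narrow_2, narrow_3 may be knocked a few centimetres aside while the robot is not near it.
It also fails if it takes over 210 s, if anything falls off the work surface, if the arm or the gripper's body presses on something with over 40 N, if the wrist force passes 120 N, or if a joint passes its speed limit or range.

## Working session

There is one attempt and no reset: what is moved stays moved. The work goes in short steps, Python scripts to look and compute and a tool call to move; the robot and the scene stay as the last step left them, time stands still between calls to the robot, and variables do not carry over. Pictures are saved under pics/ and viewed, about 12 in all and at most 16, crops included, and the job is handed in when it is done.

Besides the shell and the picture viewer there is one more tool, called after "Call:" by a JSON object that holds its "name" and its "arguments", one argument or row to a line. jog_arm: Moves the arm, as the interface text tells. Its arguments: {"type":"object","properties":{"steps":{"type":"array","items":{"type":"number"}},"fingers":{"type":"number"},"newtons":{"type":"number"}},"required":["steps"]}

```bash
ls; mkdir -p pics
cat > h.py <<'E'
import numpy as np, cv2
from plant import manip
def cam(n):
    p=manip.camera_params(n); K=np.array([[p['fx'],0,p['cx']],[0,p['fy'],p['cy']],[0,0,1.]])
    return K,np.array(p['dist'],float),cv2.Rodrigues(np.array(p['rvec'],float))[0],np.array(p['tvec'],float).ravel()
def ray(c,uv):
    K,d,R,t=c; x=cv2.undistortPoints(np.array([[uv]],float),K,d)[0,0]
    return -R.T@t, R.T@np.array([x[0],x[1],1.])
def onz(c,uv,z):
    o,v=ray(c,uv); return o+v*(z-o[2])/v[2]
def proj(c,P):
    K,d,R,t=c; return cv2.projectPoints(np.atleast_2d(P).astype(float),cv2.Rodrigues(R)[0],t,K,d)[0][:,0]
E
python3 - <<'E'
from h import *
s=manip.get_state();print({k:np.round(v,3).tolist() for k,v in s.items()})
for n in('scene','top','wrist'):
    cv2.imwrite(f'pics/{n}0.png',manip.capture(n)); c=cam(n); print(n,c[0][0,0],(-c[2].T@c[3]).round(3),c[2][2].round(3))
E
```

```text
pics
{'t': 0.0, 'qpos': [56.964, 2.793, 5.59, 92.935, 0.002, 82.678], 'joint_velocities': [0.077, -0.074, -0.043, 0.066, 0.037, -0.049], 'tau': [-0.001, -33.878, 32.002, 0.02, -0.0, 0.0], 'ee_pos': [0.227, 0.472, 0.205], 'tcp_rot': [[0.434, 0.901, -0.001], [0.901, -0.434, -0.002], [-0.002, -0.0, -1.0]], 'ft_force': [-0.659, -0.067, -0.187], 'torque': [-0.012, 0.002, 0.01], 'opening': 0.086}
scene 373.23504830581084 [ 0.335 -0.519  0.891] [ 0.267  0.565 -0.781]
top 468.6556749415718 [0.28  0.061 1.569] [ 0.203 -0.008 -0.979]
wrist 326.7654024883523 [0.16  0.505 0.373] [ 0.263 -0.128 -0.956]
```

View pics/scene0.png

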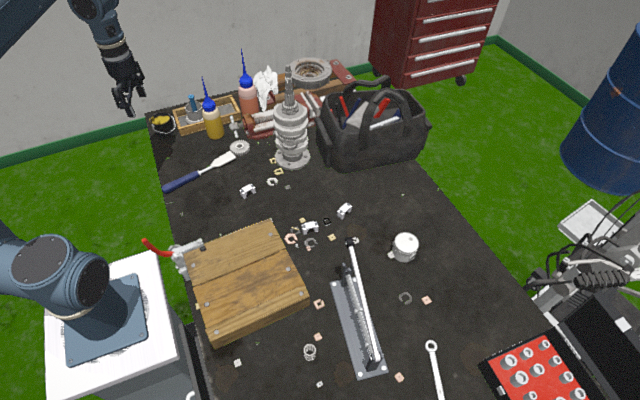

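View pics/top0.png

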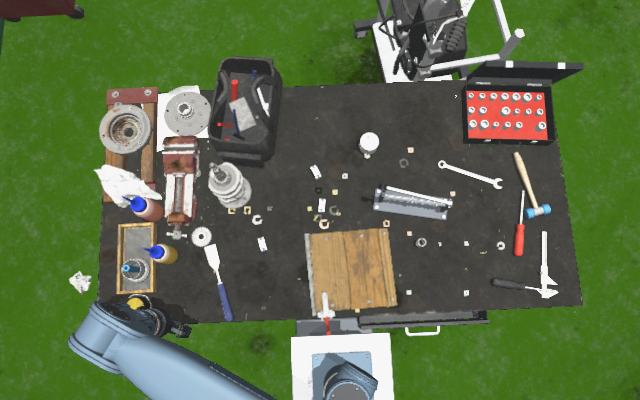

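Scene: rack at about (355,310), with three light caps near (247,190), (310,227) and (344,210). Top: rack at (412,203), caps near (263,243), (322,210) and (315,172). I'll zoom in on both.

Run:
```python
from h import *
t=cv2.imread('pics/top0.png')[150:260,190:460]; s=cv2.imread('pics/scene0.png')[170:390,220:440]
a=cv2.resize(t,(800,326),interpolation=cv2.INTER_CUBIC); cv2.imwrite('pics/topz.png',a)
b=cv2.resize(s,(600,600),interpolation=cv2.INTER_CUBIC); cv2.imwrite('pics/scenez.png',b)
c=cam('top')
for uv in [(263,243),(322,210),(315,172),(375,205),(450,210),(420,243)]: print(uv,onz(c,uv,0.03).round(3))
c=cam('scene')
for uv in [(247,190),(310,227),(344,210),(357,240),(375,365)]: print(uv,onz(c,uv,0.03).round(3))
```

```text
(263, 243) [0.453 0.238 0.03 ]
(322, 210) [0.555 0.04  0.03 ]
(315, 172) [0.687 0.057 0.03 ]
(375, 205) [ 0.564 -0.138  0.03 ]
(450, 210) [ 0.536 -0.388  0.03 ]
(420, 243) [ 0.43  -0.278  0.03 ]
(247, 190) [0.45  0.233 0.03 ]
(310, 227) [0.571 0.032 0.03 ]
(344, 210) [0.686 0.048 0.03 ]
(357, 240) [ 0.672 -0.059  0.03 ]
(375, 365) [ 0.556 -0.369  0.03 ]
```

View pics/topz.png

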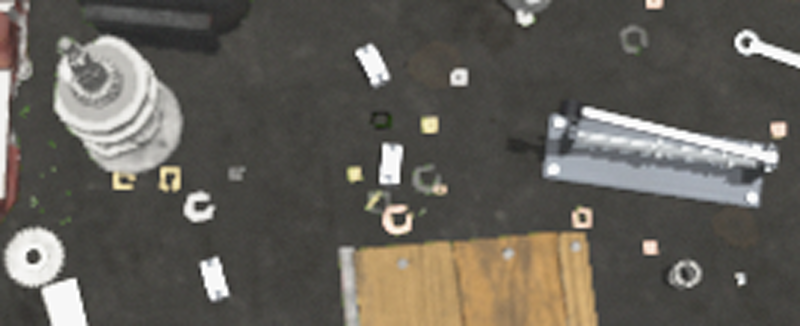

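View pics/scenez.png

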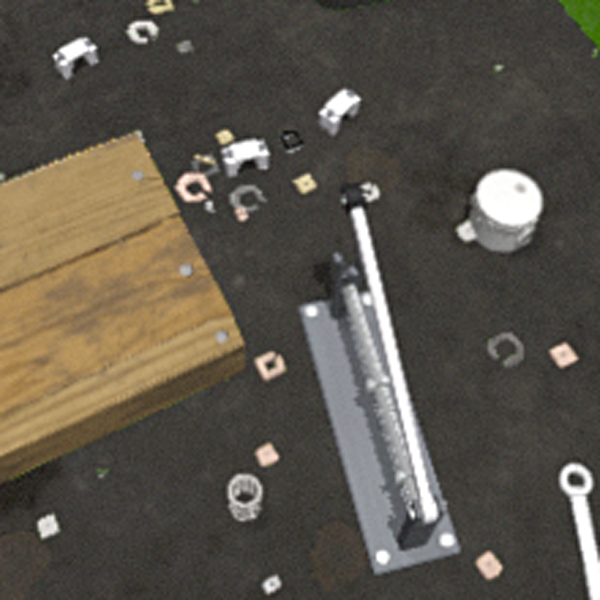

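Three caps are in sight: A (topz 214,279), B (391,163) and C (373,65). The keeper is raised a little, with its grip at topz (510,145) and scenez (355,197). Next I'll measure the plate, the caps and the grip.

```bash
cat >> h.py <<'E'
def tri(c1,u1,c2,u2):
    o1,v1=ray(c1,u1);o2,v2=ray(c2,u2);v1=v1/np.linalg.norm(v1);v2=v2/np.linalg.norm(v2)
    ab=np.linalg.lstsq(np.c_[v1,-v2],o2-o1,rcond=None)[0]
    p,q=o1+v1*ab[0],o2+v2*ab[1]; return (p+q)/2,np.linalg.norm(p-q)
def rect(pts):
    (c,(w,h),a)=cv2.minAreaRect(np.float32(pts)*1000)
    if w<h: w,h,a=h,w,a+90
    return np.array(c)/1000,w,h,(a+90)%180-90
E
python3 - <<'E'
from h import *
T,S=cam('top'),cam('scene'); t=cv2.imread('pics/top0.png'); s=cv2.imread('pics/scene0.png')
p,e=tri(T,(190+510/2.963,150+145/2.963),S,(220+355*.3667,170+197*.3667));print('grip',p.round(3),e)
for nm,im,c,seeds in(('top',t,T,[(263,243),(322,205),(315,172)]),('scene',s,S,[(247,190),(310,227),(344,210)])):
    m=(im.min(2)>(185 if nm=='top' else 150)).astype(np.uint8); n,l,st,ce=cv2.connectedComponentsWithStats(m)
    for k in range(1,n):
        for sd in seeds:
            if np.hypot(*(ce[k]-sd))<8 and st[k,4]>15:
                ys,xs=np.where(l==k)
                for z in(.03,.038):
                    P=[onz(c,(x+dx,y+dy),z)[:2] for x,y in zip(xs,ys) for dx in(-.5,.5) for dy in(-.5,.5)]
                    print(nm,ce[k].round(1),st[k,4],z,[np.round(q,3) for q in rect(P)])
# plate
hsv=cv2.cvtColor(t,cv2.COLOR_BGR2HSV); sub=t[180:225,368:460].astype(int)
m=((t[...,0].astype(int)-t[...,2]>12)&(t[...,0]>90)).astype(np.uint8); m[:180]=0;m[225:]=0;m[:,:365]=0;m[:,460:]=0
ys,xs=np.where(m); P=[onz(T,(x,y),.008)[:2] for x,y in zip(xs,ys)]; print('plate',len(xs),[np.round(q,3) for q in rect(P)])
for nm,uv in(('TLb',(558,122)),('BLb',(553,170)),('TRb',(770,158)),('BRb',(752,198)),('BLc',(544,179)),('BRc',(760,207))):
    print(nm,onz(T,(190+uv[0]/2.963,150+uv[1]/2.963),.008).round(3))
for nm,uv in(('near hinge c',(375,572)),('far hinge c',(460,550)),('near catch c',(301,310)),('hinge top',(425,515))):
    print(nm,onz(S,(220+uv[0]*.3667,170+uv[1]*.3667),.008 if 'c' in nm else .105).round(3))
E
```

```text
grip [ 0.597 -0.096  0.107] 0.05198517497688688
top [315.4 171.2] 79 0.03 [array([0.689, 0.056]), np.float64(48.334), np.float64(27.361), np.float64(24.895)]
top [315.4 171.2] 79 0.038 [array([0.687, 0.056]), np.float64(48.083), np.float64(27.219), np.float64(24.896)]
top [321.4 205.1] 84 0.03 [array([0.572, 0.041]), np.float64(46.551), np.float64(25.082), np.float64(-8.899)]
top [321.4 205.1] 84 0.038 [array([0.57 , 0.041]), np.float64(46.309), np.float64(24.951), np.float64(-8.899)]
top [261.8 243.6] 83 0.03 [array([0.452, 0.243]), np.float64(46.149), np.float64(25.424), np.float64(12.721)]
top [261.8 243.6] 83 0.038 [array([0.451, 0.242]), np.float64(45.909), np.float64(25.292), np.float64(12.721)]
scene [246.5 188.9] 84 0.03 [array([0.448, 0.237]), np.float64(55.441), np.float64(37.45), np.float64(29.394)]
scene [246.5 188.9] 84 0.038 [array([0.447, 0.23 ]), np.float64(54.925), np.float64(37.101), np.float64(29.394)]
scene [343.9 208.3] 94 0.03 [array([0.689, 0.054]), np.float64(51.199), np.float64(26.95), np.float64(25.959)]
scene [343.9 208.3] 94 0.038 [array([0.685, 0.049]), np.float64(50.723), np.float64(26.7), np.float64(25.959)]
scene [309.4 225.9] 114 0.03 [array([0.572, 0.032]), np.float64(48.617), np.float64(41.662), np.float64(-7.248)]
scene [309.4 225.9] 114 0.038 [array([0.569, 0.027]), np.float64(48.165), np.float64(41.275), np.float64(-7.248)]
plate 604 [array([ 0.566, -0.261]), np.float64(245.292), np.float64(71.379), np.float64(79.263)]
TLb [ 0.616 -0.156  0.008]
BLb [ 0.56  -0.146  0.008]
TRb [ 0.563 -0.396  0.008]
BRb [ 0.517 -0.371  0.008]
BLc [ 0.55  -0.135  0.008]
BRc [ 0.506 -0.379  0.008]
near hinge c [ 0.51  -0.377  0.008]
far hinge c [ 0.582 -0.39   0.008]
near catch c [ 0.555 -0.139  0.008]
hinge top [ 0.544 -0.372  0.105]
```

Call:
{"name": "jog_arm", "arguments": {
  "steps": [-0.208, 0.313, -0.075, 74.5, -0.208, 0.313, -0.075, 74.5, -0.208, 0.313, -0.075, 74.5, -0.208, 0.313, -0.075, 74.5, -0.208, 0.313, -0.075, 74.5, -0.208, 0.313, -0.075, 74.5, -0.208, 0.313, -0.075, 74.5, -0.456, 0.605, -0.075, 74.5, -0.456, 0.605, -0.075, 74.5, -0.456, 0.605, -0.075, 74.5, -0.456, 0.605, -0.075, 74.5, -0.456, 0.605, -0.075, 74.5]
}}

```text
t: 1.35
ee_pos: [0.5068, -0.0517, 0.2783]
tcp_rot: [[0.984, -0.178, -0.0], [-0.178, -0.984, 0.0], [-0.0, -0.0, -1.0]]
ft_force: [1.2, 0.5, 0.9]
opening: 0.0853
```

Call:
{"name": "jog_arm", "arguments": {
  "steps": [0.047, 0.068, 0, 0, 0.094, 0.135, 0, 0, 0.094, 0.135, 0, 0, 0.094, 0.135, 0, 0, 0.094, 0.135, 0, 0, 0.094, 0.135, 0, 0]
}}

```text
t: 1.95
ee_pos: [0.5747, -0.1989, 0.2779]
tcp_rot: [[0.984, -0.178, -0.001], [-0.178, -0.984, 0.001], [-0.002, -0.001, -1.0]]
ft_force: [-0.7, 0.3, 0.1]
opening: 0.0851
```

Run:
```python
from h import *
import pickle
s=manip.get_state();print(s['ee_pos'].round(3) if hasattr(s['ee_pos'],'round') else s['ee_pos'])
c=cam('wrist'); im=manip.capture('wrist'); pickle.dump((c,im),open('w1.pkl','wb')); cv2.imwrite('pics/w1.png',im); print((-c[2].T@c[3]).round(3))
```

```text
[ 0.575 -0.199  0.278]
[ 0.588 -0.125  0.446]
```

View pics/w1.png

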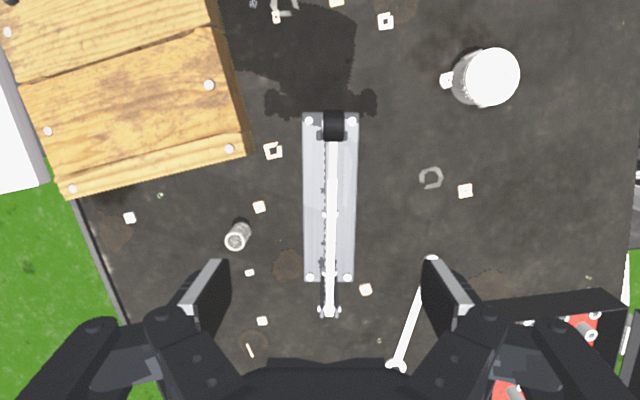

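Rack upright in this view: plate corners (303,113), (358,113), (356,283) and (303,282), grip at (334,125), hinge top at about (330,311). The jaws are aligned with the rack's x.

Run:
```python
from h import *
import pickle
c,im=pickle.load(open('w1.pkl','rb'))
C=[onz(c,u,.008) for u in[(303,113),(358,113),(356,283),(303,282)]]
for p in C: print(p.round(4))
print('len',[np.linalg.norm(C[i]-C[(i+1)%4]).round(4) for i in range(4)])
yd=(C[0]+C[1]-C[2]-C[3])/2; print('yaw',np.degrees(np.arctan2(-yd[0],yd[1])))
for nm,u,z in(('hinge',(329.5,311),.099),('mid collar',(331.5,215),.08),('grip.11',(334,120),.11),('grip.16',(334,120),.16),('grip.2',(334,120),.2)): print(nm,onz(c,u,z).round(4))
z=cv2.resize(im[95:330,280:385],None,fx=2.5,fy=2.5,interpolation=cv2.INTER_CUBIC)
t=cv2.imread('pics/scene0.png')[230:390,320:400]; t=cv2.resize(t,None,fx=3.6,fy=3.6,interpolation=cv2.INTER_CUBIC)
o=np.zeros((590,600,3),np.uint8); o[:z.shape[0],:z.shape[1]]=z; o[:t.shape[0],290:290+t.shape[1]]=t; cv2.imwrite('pics/w1z.png',o)
```

```text
[ 0.556  -0.1333  0.008 ]
[ 0.6264 -0.146   0.008 ]
[ 0.5861 -0.3929  0.008 ]
[ 0.5069 -0.3769  0.008 ]
len [np.float64(0.0715), np.float64(0.2502), np.float64(0.0807), np.float64(0.2485)]
yaw -10.32905010907451
hinge [ 0.5481 -0.3708  0.099 ]
mid collar [ 0.5715 -0.253   0.08  ]
grip.11 [ 0.5928 -0.1437  0.11  ]
grip.16 [ 0.5921 -0.1409  0.16  ]
grip.2 [ 0.5915 -0.1387  0.2   ]
```

View pics/w1z.png

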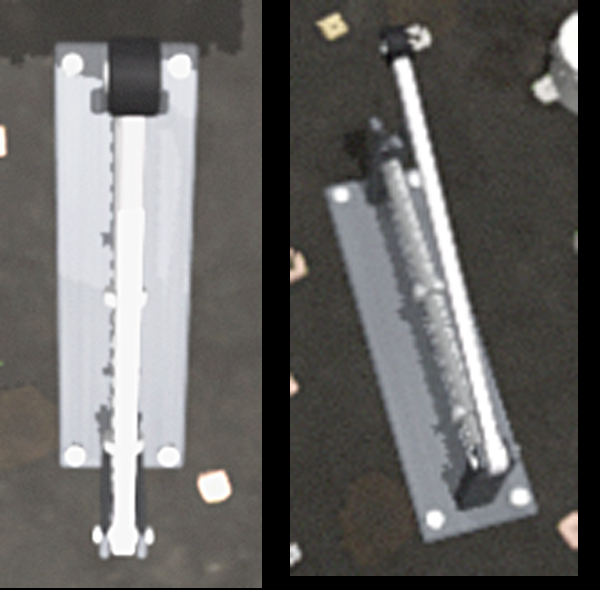

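Run:
```python
from h import *
import pickle
c,im=pickle.load(open('w1.pkl','rb'));S=cam('scene')
W=lambda u,v:(280+u/2.5,95+v/2.5)
m=onz(c,W(126.5,298),.069);e=onz(c,W(124,447),.069);h=onz(c,W(123,536),.099)
print('mid',m.round(4),'end',e.round(4),'d',np.linalg.norm(m-e),'hinge',h.round(4),np.linalg.norm(m-h))
y=np.array([.178,.984]); 
print('origin from mid',m[:2]+.010*y,'from end',e[:2]+.0895*y,'from hinge',h[:2]+.125*y)
print(np.degrees(np.arctan2(-(m-h)[0],(m-h)[1])))
p,er=tri(c,W(134,77),S,(349.2,241.7));print('grip',p.round(4),er, 'from hinge',(p-h).round(3),np.linalg.norm(p-h))
```

```text
mid [ 0.5701 -0.2556  0.069 ] end [ 0.5547 -0.3361  0.069 ] d 0.08191130367710435 hinge [ 0.5481 -0.3684  0.099 ] 0.11878406971994257
origin from mid [ 0.571891   -0.24578103] from end [ 0.570589   -0.24799349] from hinge [ 0.57039359 -0.24543543]
-11.01884792490788
grip [ 0.5905 -0.1433  0.193 ] 0.00011754937610507927 from hinge [0.042 0.225 0.094] 0.24763742914236886
```

Call:
{"name": "jog_arm", "arguments": {
  "steps": [0.0055, -0.0575, 0, 0, 0.0055, -0.0575, 0, 0, 0.0055, -0.0575, 0.04, 0, 0.0055, -0.0575, 0.08, 0, 0.0055, -0.0575, 0.104, 0, 0.0055, -0.0575, 0.104, 0],
  "fingers": 0.05
}}

```text
t: 2.6
ee_pos: [0.5872, -0.1409, 0.1699]
tcp_rot: [[0.985, -0.175, -0.009], [-0.175, -0.985, 0.003], [-0.009, -0.002, -1.0]]
ft_force: [-0.6, -1.1, 0.0]
opening: 0.0501
```

Call:
{"name": "jog_arm", "arguments": {
  "steps": [0, 0, 0, 0, 0, 0, 0, 0, 0, 0, 0, 0, 0, 0, 0, 0, 0, 0, 0, 0],
  "fingers": 0,
  "newtons": 30
}}

```text
t: 3.1
ee_pos: [0.5917, -0.1436, 0.1761]
tcp_rot: [[0.984, -0.177, 0.003], [-0.177, -0.984, -0.0], [0.003, -0.0, -1.0]]
ft_force: [1.8, 2.2, 2.0]
opening: 0.0002
```

The fingers shut fully, so the grip was missed. I'll look.

Run:
```python
from h import *
a=manip.capture('scene')[170:300,290:450]; b=manip.capture('wrist')
o=np.zeros((590,800,3),np.uint8); a=cv2.resize(a,None,fx=2.4,fy=2.4,interpolation=cv2.INTER_CUBIC);o[:a.shape[0],:a.shape[1]]=a
b=cv2.resize(b[80:400,170:470],None,fx=1.35,fy=1.35);o[:b.shape[0],390:390+b.shape[1]]=b; cv2.imwrite('pics/v2.png',o)
```

```text
(no output)
```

View pics/v2.png

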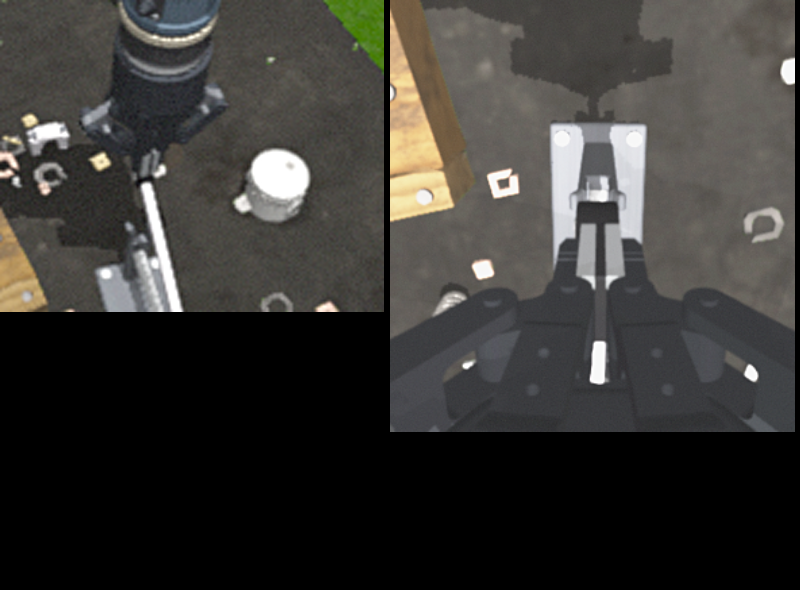

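Run:
```python
from h import *
s=manip.get_state(); c=cam('wrist'); t=np.array(s['ee_pos']); print(s['opening'],t.round(4),'tcp px',proj(c,t),'grasp px',proj(c,t+[0,0,.019]))
U=lambda u,v:((u-390)/1.35+170,80+v/1.35)
h=np.array([.548,-.3695,.099]); n=np.array([.983,-.182,0]); y=np.array([.182,.983,0])
for u in[(598,203),(598,222),(598,212)]:
    o,v=ray(c,U(*u)); p=o+v*(n@(h-o))/(n@v); print(u,U(*u),p.round(3),np.linalg.norm(p-h),np.arctan2(p[2]-.099,y@(p-h)))
im=manip.capture('wrist'); x0,y0=270,170
cv2.imwrite('pics/v3.png',cv2.resize(im[y0:y0+130,x0:x0+120],None,fx=4.5,fy=4.5,interpolation=cv2.INTER_CUBIC))
for a in(.1,.2,.3,.39,.45): 
    p=h+.245*(np.cos(a)*y+np.sin(a)*np.array([0,0,1])); print(a,p.round(3),proj(c,p))
```

```text
-6.633929871403439e-05 [ 0.5915 -0.1436  0.1755] tcp px [[325.80674152 241.5738874 ]] grasp px [[325.90400457 257.00614906]]
(598, 203) (324.0740740740741, 230.37037037037035) [ 0.545 -0.388 -0.455] 0.5543968375832514 -1.6051727728813692
(598, 222) (324.0740740740741, 244.44444444444443) [ 0.524 -0.501 -0.618] 0.7293248965744611 -1.7551975437493037
(598, 212) (324.0740740740741, 237.03703703703704) [ 0.536 -0.436 -0.524] 0.6269455408201501 -1.6790654119313688
0.1 [ 0.592 -0.13   0.123] [[323.35084167 193.10048211]]
0.2 [ 0.592 -0.133  0.148] [[323.15762853 208.97727237]]
0.3 [ 0.591 -0.139  0.171] [[322.91365913 232.26637131]]
0.39 [ 0.589 -0.147  0.192] [[322.64341135 261.1322815 ]]
0.45 [ 0.588 -0.153  0.206] [[322.43378083 285.31300114]]
```

View pics/v3.png

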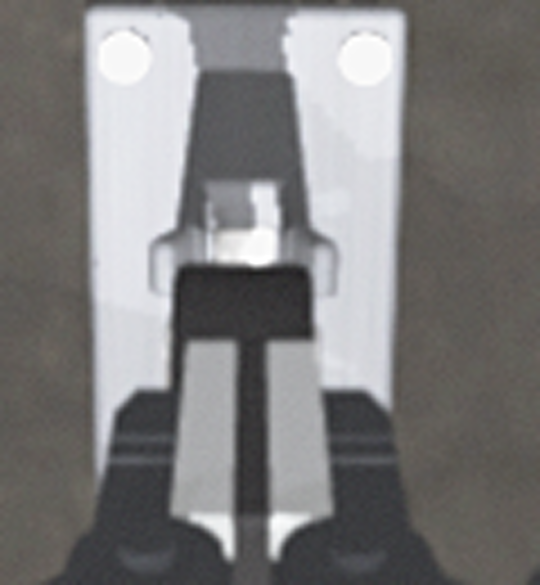

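The pads lie over the black disc, yet the opening reads about 0. A small lift along the keeper's arc will show whether it is held.

Call:
{"name": "jog_arm", "arguments": {
  "steps": [0, 0.004, -0.009, 0, 0, 0.0085, -0.018, 0, 0, 0.013, -0.027, 0, 0, 0.018, -0.036, 0, 0, 0.018, -0.036, 0]
}}

```text
t: 3.75
ee_pos: [0.5882, -0.1628, 0.2129]
tcp_rot: [[0.984, -0.179, 0.003], [-0.179, -0.984, -0.002], [0.004, 0.001, -1.0]]
ft_force: [-0.0, 0.5, 0.4]
opening: -0.0002
```

Run:
```python
from h import *
s=manip.get_state(); print(s['opening'],np.round(s['ee_pos'],4),np.round(s['ft_force'],1))
a=manip.capture('scene')[190:320,300:420]; b=manip.capture('wrist')[150:300,255:395]
o=np.zeros((500,800,3),np.uint8); a=cv2.resize(a,None,fx=3.2,fy=3.2,interpolation=cv2.INTER_CUBIC);o[:a.shape[0],:a.shape[1]]=a
b=cv2.resize(b,None,fx=2.9,fy=2.9);o[:b.shape[0],390:390+b.shape[1]]=b; cv2.imwrite('pics/v4.png',o)
```

```text
-0.00023072480891580063 [ 0.5882 -0.1628  0.2129] [-0.   0.5  0.4]
```

View pics/v4.png

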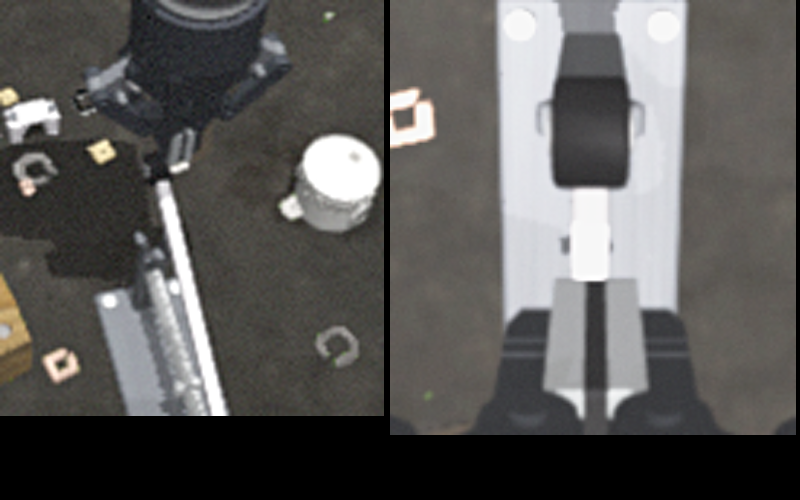

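The disc stayed put: the fingers closed above it. Triangulating it again.

Run:
```python
from h import *
c=cam('wrist');S=cam('scene');h=np.array([.548,-.3695,.099])
for su in[(348.4,241.6),(349.2,241.7),(348.6,243.5)]:
    p,e=tri(c,(324,195.9),S,su); print(su,p.round(4),e.round(4),np.linalg.norm(p-h))
y=np.array([.182,.983,0])
for a in(.2,.25,.3,.35,.4):
    p=h+.245*(np.cos(a)*y+np.sin(a)*np.array([0,0,1])); print(a,p.round(3),proj(c,p).round(1),proj(S,p).round(1))
for z in(.1,.12,.14,.16,.18,.2):
    p=onz(c,(324,195.9),z); print(z,p.round(3),np.linalg.norm(p-h).round(4),proj(S,p).round(1))
print(proj(S,np.array(manip.get_state()['ee_pos'])))
```

```text
(348.4, 241.6) [ 0.5901 -0.1411  0.1905] 0.0005 0.24964425830699874
(349.2, 241.7) [ 0.5909 -0.1416  0.1903] 0.0013 0.24926712391736255
(348.6, 243.5) [ 0.59   -0.1427  0.1851] 0.0 0.2461821362201705
0.2 [ 0.592 -0.133  0.148] [[324.2 168.9]] [[346.2 248.8]]
0.25 [ 0.591 -0.136  0.16 ] [[324.1 176.2]] [[346.9 247.1]]
0.3 [ 0.591 -0.139  0.171] [[324.1 185.2]] [[347.7 245.5]]
0.35 [ 0.59  -0.143  0.183] [[324.  195.8]] [[348.6 244.2]]
0.4 [ 0.589 -0.148  0.194] [[323.9 208.3]] [[349.6 243.1]]
0.1 [ 0.585 -0.167  0.1  ] 0.2061 [[348.5 271.3]]
0.12 [ 0.586 -0.161  0.12 ] 0.2129 [[348.6 265.1]]
0.14 [ 0.587 -0.156  0.14 ] 0.2214 [[348.6 258.7]]
0.16 [ 0.589 -0.15   0.16 ] 0.2316 [[348.6 252.1]]
0.18 [ 0.59  -0.144  0.18 ] 0.243 [[348.6 245.3]]
0.2 [ 0.591 -0.139  0.2  ] 0.2557 [[348.6 238.3]]
[[352.64365199 244.26069942]]
```

Call:
{"name": "jog_arm", "arguments": {
  "steps": [0, 0, 0, 0, 0, 0, 0, 0, 0, 0, 0, 0, -0.001, -0.02, 0, 0, -0.001, -0.02, 0.016, 0, -0.001, -0.02, 0.032, 0, -0.001, -0.02, 0.047, 0, -0.001, -0.02, 0.047, 0, -0.001, -0.02, 0.047, 0, -0.001, -0.02, 0.047, 0],
  "fingers": 0.05
}}

```text
t: 4.85
ee_pos: [0.5905, -0.1416, 0.1646]
tcp_rot: [[0.984, -0.177, 0.002], [-0.177, -0.984, -0.001], [0.002, 0.0, -1.0]]
ft_force: [0.1, -0.1, 0.1]
opening: 0.0497
```

Call:
{"name": "jog_arm", "arguments": {
  "steps": [0, 0, 0, 0, 0, 0, 0, 0, 0, 0, 0, 0, 0, 0, 0, 0, 0, 0, 0, 0],
  "fingers": 0.012,
  "newtons": 30
}}

```text
t: 5.35
ee_pos: [0.5908, -0.1416, 0.1642]
tcp_rot: [[0.984, -0.177, 0.002], [-0.177, -0.984, -0.0], [0.002, -0.0, -1.0]]
ft_force: [1.9, -0.5, 1.2]
opening: 0.0147
```

Call:
{"name": "jog_arm", "arguments": {
  "steps": [0, 0, 0, 0, 0, 0, 0, 0, 0, 0, 0, 0],
  "fingers": 0.0,
  "newtons": 50
}}

```text
t: 5.65
ee_pos: [0.5908, -0.1414, 0.1639]
tcp_rot: [[0.984, -0.177, 0.002], [-0.177, -0.984, 0.0], [0.002, -0.0, -1.0]]
ft_force: [3.2, 0.5, 2.1]
opening: 0.0141
```

Call:
{"name": "jog_arm", "arguments": {
  "steps": [0, 0.009, -0.021, 0, 0, 0.021, -0.043, 0, 0, 0.035, -0.063, 0, 0, 0.05, -0.082, 0, 0, 0.068, -0.099, 0, 0, 0.068, -0.099, 0]
}}

```text
t: 6.25
ee_pos: [0.5771, -0.2134, 0.2611]
tcp_rot: [[0.984, -0.181, -0.003], [-0.181, -0.983, -0.005], [-0.002, 0.006, -1.0]]
ft_force: [2.1, -6.3, -6.4]
opening: 0.0138
```

Call:
{"name": "jog_arm", "arguments": {
  "steps": [0, 0.019, -0.015, 0, 0, 0.04, -0.028, 0, 0, 0.062, -0.04, 0, 0, 0.084, -0.048, 0, 0, 0.108, -0.055, 0, 0, 0.132, -0.059, 0, 0, 0.157, -0.061, 0, 0, 0.174, -0.0605, 0, 0, 0.174, -0.0605, 0, 0, 0.174, -0.0605, 0]
}}

```text
t: 7.25
ee_pos: [0.5458, -0.3794, 0.3195]
tcp_rot: [[0.984, -0.178, -0.007], [-0.178, -0.984, 0.004], [-0.007, -0.003, -1.0]]
ft_force: [-1.4, 0.3, -12.1]
opening: 0.0127
```

Call:
{"name": "jog_arm", "arguments": {
  "steps": [0, 0, 0, 0, 0, 0, 0, 0, 0, -0.03, 0, 0, 0, -0.07, 0, 0, 0, -0.12, 0, 0, -0.01, -0.17, 0.03, 0, -0.01, -0.22, 0.07, 0, -0.01, -0.27, 0.07, 0, -0.01, -0.32, 0.07, 0, -0.01, -0.37, 0.07, 0, -0.01, -0.415, 0.07, 0, -0.01, -0.415, 0.07, 0],
  "fingers": 0.065
}}

```text
t: 8.45
ee_pos: [0.6112, 0.0365, 0.2555]
tcp_rot: [[0.985, -0.171, 0.005], [-0.171, -0.985, 0.002], [0.004, -0.003, -1.0]]
ft_force: [-1.1, -0.3, -0.7]
opening: 0.0655
```

Call:
{"name": "jog_arm", "arguments": {
  "steps": [0, 0, 0, 0, 0, 0, 0, 0]
}}

```text
t: 8.65
ee_pos: [0.611, 0.0301, 0.2545]
tcp_rot: [[0.984, -0.177, 0.002], [-0.177, -0.984, -0.001], [0.003, 0.001, -1.0]]
ft_force: [0.3, -0.3, 0.0]
opening: 0.0649
```

Run:
```python
from h import *
import pickle
s=manip.get_state();print(s['ee_pos'])
c=cam('wrist'); im=manip.capture('wrist'); sc=manip.capture('scene'); pickle.dump((c,im,sc),open('w2.pkl','wb'))
o=np.zeros((600,800,3),np.uint8); a=im[:,120:540]; o[:400,:420]=a
b=cv2.resize(sc[130:400,260:440],None,fx=2.1,fy=2.1); o[:567,421:421+b.shape[1]]=b; cv2.imwrite('pics/v5.png',o)
```

```text
[0.61101148 0.03007312 0.25446196]
```

View pics/v5.png

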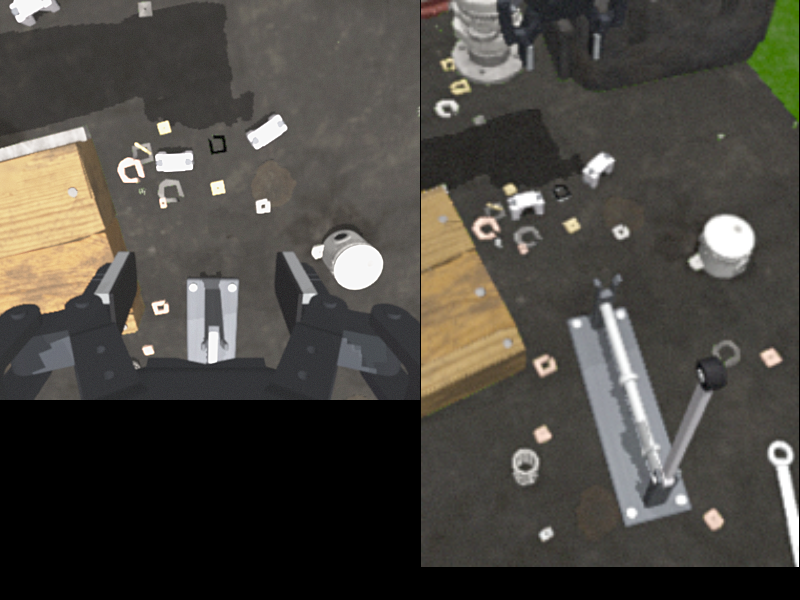

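The keeper is up. Cap B is at wrist (295,161) and C at (387,131), both undisturbed.

```bash
cat >> h.py <<'E'
def caps(c,im,seeds,z,thr=185,r=14):
    m=(im.min(2)>thr).astype(np.uint8); n,l,st,ce=cv2.connectedComponentsWithStats(m)
    for k in range(1,n):
        for sd in seeds:
            if np.hypot(*(ce[k]-sd))<r and st[k,4]>40:
                ys,xs=np.where(l==k); P=[onz(c,(x+dx,y+dy),z)[:2] for x,y in zip(xs,ys) for dx in(-.5,.5) for dy in(-.5,.5)]
                print(ce[k].round(1),st[k,4],[np.round(q,4) for q in rect(P)])
E
python3 - <<'E'
from h import *
import pickle
c,im,sc=pickle.load(open('w2.pkl','rb'));S=cam('scene')
for thr in(170,200,225): caps(c,im,[(295,161),(387,131)],.03,thr)
h=np.array([.548,-.3695,.099]);y=np.array([.182,.983,0])
for a in(1.2,1.3,1.4,1.5,1.6,1.7): print(a,proj(S,h+.245*(np.cos(a)*y+np.sin(a)*np.array([0,0,1]))).round(1))
o=np.array([.571,-.2465,.069])
Q=lambda u,v:((u-421)/2.1+260,v/2.1+130)
print('mid collar px',Q(628,379),proj(S,o-.01*y),'catch top',Q(607,275),proj(S,o+.088*y+[0,0,.048]),'hinge',Q(664,482),proj(S,h))
E
```

```text
[386.9 131.9] 709 [array([0.6897, 0.057 ]), np.float64(46.9911), np.float64(24.8437), np.float64(24.3987)]
[293.9 161.5] 668 [array([0.5743, 0.0421]), np.float64(46.3415), np.float64(25.1259), np.float64(-8.1833)]
[387.2 131.9] 679 [array([0.6901, 0.0568]), np.float64(46.6711), np.float64(23.7905), np.float64(24.9097)]
[294.  161.8] 633 [array([0.5744, 0.0413]), np.float64(46.4022), np.float64(23.2873), np.float64(-6.7294)]
[387.3 132. ] 615 [array([0.6902, 0.0568]), np.float64(46.277), np.float64(23.5255), np.float64(24.4947)]
[294.  161.8] 568 [array([0.5742, 0.041 ]), np.float64(46.0939), np.float64(22.6746), np.float64(-8.186)]
1.2 [[378.8 267.3]]
1.3 [[384.1 277.1]]
1.4 [[389.6 288.6]]
1.5 [[395.3 301.6]]
1.6 [[401.  316.1]]
1.7 [[406.6 331.7]]
mid collar px (358.57142857142856, 310.4761904761905) [[358.80175106 311.99201157]] catch top (348.57142857142856, 260.95238095238096) [[348.47682843 265.2347293 ]] hinge (375.7142857142857, 359.5238095238095) [[376.69245066 357.87730957]]
```

Call:
{"name": "jog_arm", "arguments": {
  "steps": [-0.038, -0.0045, 0.04, -2, -0.038, -0.0045, 0.08, -2, -0.038, -0.0045, 0.12, -2, -0.038, -0.0045, 0.16, -2, -0.038, -0.0045, 0.195, -2, -0.038, -0.0045, 0.22, -2, -0.038, -0.0045, 0.235, -2, -0.038, -0.0045, 0.245, -2, -0.038, -0.0045, 0.252, -2, -0.038, -0.0045, 0.252, -2, -0.038, -0.0045, 0.252, -2],
  "fingers": 0.065
}}

```text
t: 9.85
ee_pos: [0.5754, 0.0416, 0.0024]
tcp_rot: [[0.99, -0.143, 0.002], [-0.143, -0.99, -0.0], [0.002, -0.0, -1.0]]
ft_force: [-0.4, 0.3, -0.1]
opening: 0.065
```

Call:
{"name": "jog_arm", "arguments": {
  "steps": [0, 0, 0, 0, 0, 0, 0, 0, 0, 0, 0, 0, 0, 0, 0, 0, 0, 0, 0, 0],
  "fingers": 0.03,
  "newtons": 25
}}

```text
t: 10.35
ee_pos: [0.5743, 0.0418, 0.0011]
tcp_rot: [[0.99, -0.143, 0.0], [-0.143, -0.99, -0.0], [0.0, 0.0, -1.0]]
ft_force: [-0.0, -0.4, 0.7]
opening: 0.0304
```

Opening came down to the commanded 30 mm, less than the cap's 44 mm. I'll take a look.

Run:
```python
from h import *
s=manip.get_state();print(s['opening'],s['ee_pos'],s['ft_force'])
im=manip.capture('wrist'); sc=manip.capture('scene')
o=np.zeros((600,800,3),np.uint8); a=cv2.resize(im[130:330,225:425],None,fx=2.1,fy=2.1,interpolation=cv2.INTER_CUBIC); o[:420,:420]=a
b=cv2.resize(sc[170:260,270:360],None,fx=4.2,fy=4.2,interpolation=cv2.INTER_CUBIC); o[:378,421:799]=b; cv2.imwrite('pics/v6.png',o[:425])
```

```text
0.03039973081435978 [0.57428309 0.04176724 0.00111807] [-0.03487982 -0.35580706  0.73304962]
```

View pics/v6.png

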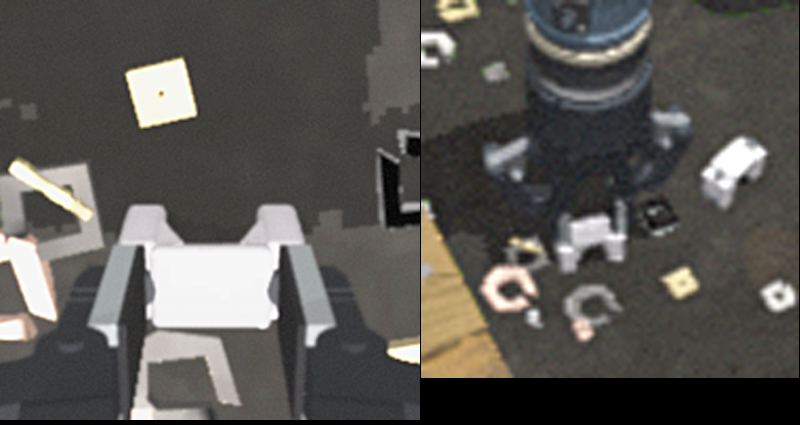

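The cap stands between the pads; its upper body is narrower than its feet. Closing further in a small step.

Call:
{"name": "jog_arm", "arguments": {
  "steps": [0, 0, 0, 0, 0, 0, 0, 0, 0, 0, 0, 0],
  "fingers": 0.024,
  "newtons": 25
}}

```text
t: 10.75
ee_pos: [0.5744, 0.0417, 0.0012]
tcp_rot: [[0.99, -0.143, 0.0], [-0.143, -0.99, 0.0], [0.0, -0.0, -1.0]]
ft_force: [-0.1, 1.3, 0.9]
opening: 0.0272
```

Call:
{"name": "jog_arm", "arguments": {
  "steps": [0, 0, 0, 0, 0, 0, 0, 0, 0, 0, -0.01, 0, 0, 0, -0.03, 0, 0, 0, -0.06, 0, 0, 0, -0.06, 0],
  "fingers": 0.015,
  "newtons": 30
}}

```text
t: 11.35
ee_pos: [0.5779, 0.0416, 0.0664]
tcp_rot: [[0.99, -0.143, 0.009], [-0.143, -0.99, -0.0], [0.009, -0.001, -1.0]]
ft_force: [0.8, -0.1, -0.5]
opening: 0.0265
```

Run:
```python
from h import *
s=manip.get_state();print(s['opening'],s['ee_pos'],s['ft_force'])
im=manip.capture('wrist'); sc=manip.capture('scene')
o=np.zeros((600,800,3),np.uint8); a=cv2.resize(im[130:330,225:425],None,fx=2.1,fy=2.1,interpolation=cv2.INTER_CUBIC); o[:420,:420]=a
b=cv2.resize(sc[170:260,270:360],None,fx=4.2,fy=4.2,interpolation=cv2.INTER_CUBIC); o[:378,421:799]=b; cv2.imwrite('pics/v7.png',o[:425])
```

```text
0.026493917317221626 [0.57785847 0.04157535 0.06644667] [ 0.84320188 -0.10734341 -0.52580004]
```

View pics/v7.png

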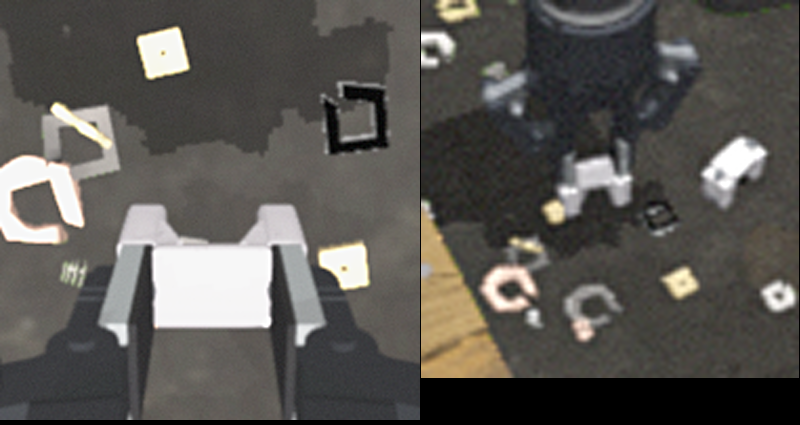

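B is held level; the body is about 28 mm wide at the pads. Carrying it over the rail at y = +9 mm.

Call:
{"name": "jog_arm", "arguments": {
  "steps": [0, 0, -0.05, 2.2, 0, 0, -0.1, 2.2, 0.006, 0.04, -0.1, 2.2, 0.012, 0.085, -0.1, 2.2, 0.018, 0.13, -0.1, 2.2, 0.025, 0.175, -0.1, 2.2, 0.032, 0.22, -0.1, 2.2, 0.037, 0.26, -0.1, 2.2, 0.039, 0.2765, -0.1, 2.2, 0.039, 0.2765, -0.07, 2.2, 0.039, 0.2765, -0.045, 2.2, 0.039, 0.2765, -0.042, 2.2]
}}

```text
t: 12.65
ee_pos: [0.5698, -0.2354, 0.0971]
tcp_rot: [[0.983, -0.181, -0.009], [-0.181, -0.984, 0.006], [-0.01, -0.004, -1.0]]
ft_force: [-0.7, 0.6, -0.9]
opening: 0.0266
```

Call:
{"name": "jog_arm", "arguments": {
  "steps": [0, 0, 0, 0, 0, 0, 0, 0, 0, 0, 0, 0]
}}

```text
t: 12.95
ee_pos: [0.5745, -0.2377, 0.1051]
tcp_rot: [[0.984, -0.18, 0.003], [-0.18, -0.984, -0.002], [0.003, 0.001, -1.0]]
ft_force: [-0.1, -0.7, -0.6]
opening: 0.0264
```

```bash
cat > rel.py <<'E'
from h import *
s=manip.get_state();o=np.array([.572,-.2464,.069]);a=np.radians(-10.4)
p=np.array(s['ee_pos'])-o; R=np.array(s['tcp_rot']); print('rail x,y',(p[0]*np.cos(a)+p[1]*np.sin(a)).round(4),(-p[0]*np.sin(a)+p[1]*np.cos(a)).round(4),'z',round(s['ee_pos'][2],4),'head',np.degrees(np.arctan2(R[1,0],R[0,0])).round(2),s['opening'],np.round(s['ft_force'],1),s['t'])
E
python3 rel.py
```

```text
rail x,y 0.0009 0.009 z 0.1051 head -10.38 0.026429229293669886 [-0.1 -0.7 -0.6] 12.95
```

Call:
{"name": "jog_arm", "arguments": {
  "steps": [-0.001, 0, 0.01, 0, -0.001, 0, 0.02, 0, -0.001, 0, 0.028, 0, -0.001, 0, 0.034, 0, -0.001, 0, 0.038, 0, -0.001, 0, 0.038, 0, -0.001, 0, 0.038, 0]
}}

```text
t: 13.65
ee_pos: [0.5724, -0.2374, 0.065]
tcp_rot: [[0.984, -0.181, -0.0], [-0.181, -0.984, -0.0], [-0.0, 0.0, -1.0]]
ft_force: [-0.3, -0.6, -1.1]
opening: 0.0265
```

```bash
python3 rel.py
```

```text
rail x,y -0.0013 0.0089 z 0.065 head -10.42 0.026504490743815796 [-0.3 -0.6 -1.1] 13.65
```

Call:
{"name": "jog_arm", "arguments": {
  "steps": [0.001, 0, 0.005, 0, 0.001, 0, 0.009, 0, 0.001, 0, 0.012, 0, 0.001, 0, 0.012, 0, 0.001, 0, 0.012, 0]
}}

```text
t: 14.15
ee_pos: [0.5732, -0.2374, 0.0529]
tcp_rot: [[0.984, -0.181, -0.0], [-0.181, -0.984, 0.0], [-0.0, -0.0, -1.0]]
ft_force: [0.8, -0.1, 0.1]
opening: 0.0264
```

Call:
{"name": "jog_arm", "arguments": {
  "steps": [0, 0, 0, 0, 0, 0, 0, 0, 0, 0, 0, 0, 0, 0, -0.02, 0, 0, 0, -0.05, 0, 0, 0, -0.1, 0, 0, 0, -0.12, 0, 0, 0, -0.12, 0],
  "fingers": 0.06
}}

```text
t: 14.95
ee_pos: [0.576, -0.239, 0.1791]
tcp_rot: [[0.983, -0.181, 0.009], [-0.181, -0.984, -0.005], [0.01, 0.003, -1.0]]
ft_force: [0.6, -0.4, -0.3]
opening: 0.0599
```

```bash
python3 rel.py
python3 - <<'E'
from h import *
im=manip.capture('wrist'); sc=manip.capture('scene'); t=manip.capture('top')
o=np.zeros((420,800,3),np.uint8); a=cv2.resize(im[130:330,225:425],None,fx=2.1,fy=2.1,interpolation=cv2.INTER_CUBIC); o[:420,:420]=a
b=cv2.resize(sc[230:380,320:420],(280,420),interpolation=cv2.INTER_CUBIC); o[:,421:701]=b; cv2.imwrite('pics/v8.png',o)
caps(cam('top'),t,[(263,243),(315,172)],.03,185)
E
```

```text
rail x,y 0.0026 0.008 z 0.1791 head -10.41 0.059894665332663743 [ 0.6 -0.4 -0.3] 14.95
[315.4 171.1] 87 [array([0.6895, 0.0554]), np.float64(51.4111), np.float64(27.2463), np.float64(25.9034)]
[261.9 243.7] 89 [array([0.4517, 0.2424]), np.float64(47.2894), np.float64(26.0375), np.float64(14.6056)]
```

View pics/v8.png

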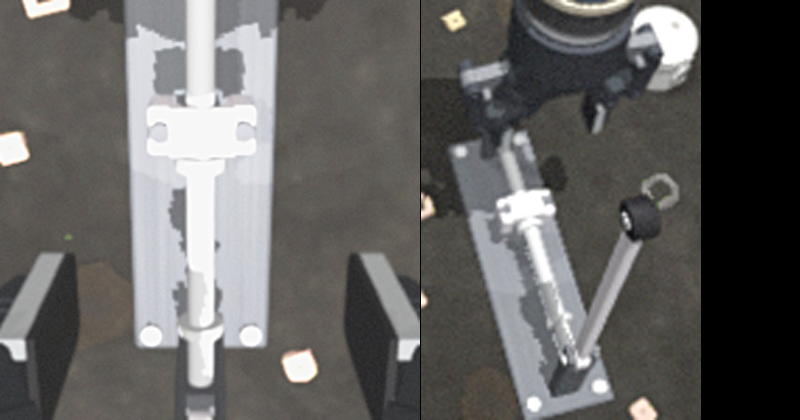

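B hangs just +y of the middle collar, and C and A have not moved. Now C.

Call:
{"name": "jog_arm", "arguments": {
  "steps": [0.008, -0.04, 0, -8, 0.016, -0.085, 0, -16, 0.025, -0.13, 0, -24, 0.034, -0.175, 0, -32, 0.043, -0.22, 0.01, -35, 0.052, -0.265, 0.04, -35, 0.0613, -0.311, 0.07, -35, 0.0613, -0.311, 0.1, -35, 0.0613, -0.311, 0.115, -35, 0.0613, -0.311, 0.115, -35, 0.0613, -0.311, 0.115, -35],
  "fingers": 0.065
}}

```text
t: 16.2
ee_pos: [0.6892, 0.0559, 0.0579]
tcp_rot: [[0.91, 0.415, -0.001], [0.415, -0.91, -0.0], [-0.001, -0.0, -1.0]]
ft_force: [-0.8, -0.7, 1.4]
opening: 0.0649
```

Run:
```python
from h import *
s=manip.get_state();R=np.array(s['tcp_rot']);print(s['ee_pos'],np.degrees(np.arctan2(R[1,0],R[0,0])))
c=cam('wrist');im=manip.capture('wrist');u=proj(c,[.69,.057,.03])[0];print(u,proj(c,np.array(s['ee_pos'])))
for th in(170,200,225): caps(c,im,[u],.03,th,60)
cv2.imwrite('pics/v9.png',im[150:400,170:470])
```

```text
[0.68923354 0.05593018 0.05786347] 24.49832929066402
[327.4323465 223.0257311] [[325.59842717 241.83332361]]
[328.8 220.2] 2473 [array([0.6896, 0.0603]), np.float64(44.6514), np.float64(29.1293), np.float64(24.5199)]
[327.5 220.1] 2333 [array([0.6898, 0.06  ]), np.float64(44.6272), np.float64(28.4782), np.float64(24.5202)]
[327.4 220.2] 2256 [array([0.6896, 0.0599]), np.float64(44.2751), np.float64(28.4782), np.float64(24.5201)]
```

Call:
{"name": "jog_arm", "arguments": {
  "steps": [0.002, 0, 0.02, 0, 0.002, 0, 0.035, 0, 0.002, 0, 0.047, 0, 0.002, 0, 0.054, 0, 0.002, 0, 0.057, 0, 0.002, 0, 0.057, 0, 0.002, 0, 0.057, 0]
}}

```text
t: 16.95
ee_pos: [0.6921, 0.0581, 0.0017]
tcp_rot: [[0.909, 0.416, 0.001], [0.416, -0.909, -0.0], [0.001, 0.0, -1.0]]
ft_force: [-0.0, 0.5, 0.3]
opening: 0.0652
```

Call:
{"name": "jog_arm", "arguments": {
  "steps": [0, 0, 0, 0, 0, 0, 0, 0, 0, 0, 0, 0, 0, 0, 0, 0, 0, 0, 0, 0, 0, 0, 0, 0, 0, 0, 0, 0],
  "fingers": 0.018,
  "newtons": 30
}}

```text
t: 17.65
ee_pos: [0.6923, 0.0582, 0.0019]
tcp_rot: [[0.909, 0.416, 0.001], [0.416, -0.909, 0.0], [0.001, 0.001, -1.0]]
ft_force: [0.1, -0.1, 4.1]
opening: 0.0268
```

Call:
{"name": "jog_arm", "arguments": {
  "steps": [0, 0, -0.01, 0, 0, 0, -0.05, 0, 0, 0, -0.1, 8, 0, 0, -0.14, 16, -0.03, 0.028, -0.155, 24, -0.062, 0.057, -0.155, 32, -0.095, 0.087, -0.155, 35, -0.127, 0.117, -0.155, 35, -0.16, 0.147, -0.155, 35, -0.19, 0.174, -0.155, 35, -0.2154, 0.1974, -0.15, 35, -0.2154, 0.1974, -0.13, 35]
}}

```text
t: 18.85
ee_pos: [0.5773, -0.2163, 0.1334]
tcp_rot: [[0.982, -0.187, 0.003], [-0.187, -0.982, -0.004], [0.004, 0.004, -1.0]]
ft_force: [1.0, -0.1, -1.1]
opening: 0.0265
```

Call:
{"name": "jog_arm", "arguments": {
  "steps": [0, 0, 0.02, 0, 0, 0, 0.03, 0, 0, 0, 0.03, 0, 0, 0, 0.03, 0, 0, 0, 0.03, 0]
}}

```text
t: 19.35
ee_pos: [0.5788, -0.211, 0.1025]
tcp_rot: [[0.984, -0.18, 0.002], [-0.18, -0.984, -0.001], [0.002, 0.001, -1.0]]
ft_force: [0.9, 0.3, -0.6]
opening: 0.0262
```

```bash
python3 rel.py
```

```text
rail x,y 0.0003 0.036 z 0.1025 head -10.38 0.02616709254114986 [ 0.9  0.3 -0.6] 19.35
```

Call:
{"name": "jog_arm", "arguments": {
  "steps": [0, 0, 0.01, 0, 0, 0, 0.02, 0, 0, 0, 0.028, 0, 0, 0, 0.034, 0, 0, 0, 0.039, 0, 0, 0, 0.043, 0, 0, 0, 0.047, 0, 0, 0, 0.05, 0, 0, 0, 0.05, 0, 0, 0, 0.05, 0]
}}

```text
t: 20.35
ee_pos: [0.5781, -0.2111, 0.0526]
tcp_rot: [[0.984, -0.181, 0.001], [-0.181, -0.984, -0.001], [0.001, 0.0, -1.0]]
ft_force: [-2.5, 1.3, 6.2]
opening: 0.0262
```

Call:
{"name": "jog_arm", "arguments": {
  "steps": [0, 0, 0, 0, 0, 0, 0, 0, 0, 0, 0, 0, 0, 0, -0.02, 0, 0, 0, -0.05, 0, 0, 0, -0.09, 0, 0, 0, -0.12, 0, 0, 0, -0.12, 0],
  "fingers": 0.06
}}

```text
t: 21.15
ee_pos: [0.581, -0.2125, 0.1773]
tcp_rot: [[0.983, -0.181, 0.01], [-0.181, -0.984, -0.005], [0.01, 0.003, -1.0]]
ft_force: [0.5, -0.8, 0.3]
opening: 0.0605
```

Call:
{"name": "jog_arm", "arguments": {
  "steps": [-0.02, -0.041, 0, -8, -0.041, -0.084, 0, -16, -0.062, -0.127, 0, -23, -0.083, -0.17, 0, -23, -0.104, -0.213, 0, -23, -0.125, -0.256, 0, -23, -0.146, -0.3, 0, -23, -0.167, -0.343, 0, -23, -0.188, -0.386, 0.03, -23, -0.2065, -0.423, 0.06, -23, -0.2065, -0.423, 0.08, -23, -0.2065, -0.423, 0.08, -23],
  "fingers": 0.065
}}

```text
t: 22.35
ee_pos: [0.4468, 0.2424, 0.0857]
tcp_rot: [[0.975, 0.221, -0.009], [0.221, -0.975, -0.004], [-0.01, 0.001, -1.0]]
ft_force: [-0.8, -0.4, -0.1]
opening: 0.0651
```

Call:
{"name": "jog_arm", "arguments": {
  "steps": [0, 0, 0, 0, 0, 0, 0, 0]
}}

```text
t: 22.55
ee_pos: [0.4526, 0.2418, 0.0925]
tcp_rot: [[0.976, 0.217, 0.002], [0.217, -0.976, 0.001], [0.002, -0.0, -1.0]]
ft_force: [-0.3, -0.4, 1.3]
opening: 0.0648
```

Run:
```python
from h import *
s=manip.get_state();R=np.array(s['tcp_rot']);print(s['ee_pos'],np.degrees(np.arctan2(R[1,0],R[0,0])))
c=cam('wrist');im=manip.capture('wrist');u=proj(c,[.4517,.2424,.03])[0];print(u)
for th in(170,200,225): caps(c,im,[u],.03,th,60)
T=cam('top');t=manip.capture('top');S=cam('scene');sc=manip.capture('scene')
caps(T,t,[proj(T,[.452,.242,.03])[0]],.03,185)
o=np.zeros((500,800,3),np.uint8);o[:400,:500]=im[:,70:570]; b=cv2.resize(sc[230:380,320:420],(290,435),interpolation=cv2.INTER_CUBIC);o[:435,505:795]=b;cv2.imwrite('pics/v10.png',o)
```

```text
[0.45263195 0.24183632 0.0924551 ] 12.503944281984205
[324.38281486 206.20381318]
[325.  202.4] 1705 [array([0.4517, 0.2463]), np.float64(44.3669), np.float64(27.257), np.float64(15.2692)]
[325.1 204. ] 1491 [array([0.4522, 0.2442]), np.float64(44.2008), np.float64(22.7048), np.float64(15.0391)]
[325.1 204.1] 1315 [array([0.4523, 0.244 ]), np.float64(44.3217), np.float64(22.1268), np.float64(13.753)]
```

View pics/v10.png

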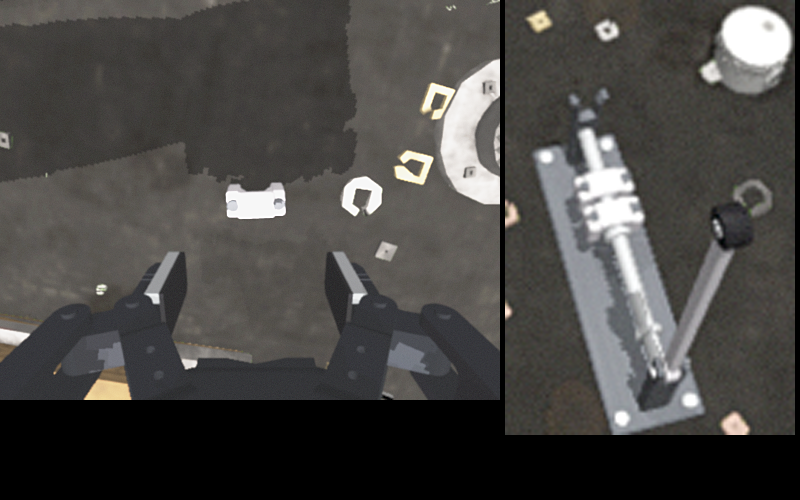

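Both caps hang (scene crop) and cap A is right under the gripper at wrist (325,204). Picking A.

Call:
{"name": "jog_arm", "arguments": {
  "steps": [0, -0.001, 0.03, -1.2, 0, -0.001, 0.055, -1.2, 0, -0.001, 0.072, -1.2, 0, -0.001, 0.082, -1.2, 0, -0.001, 0.089, -1.2, 0, -0.001, 0.09, -1.2, 0, -0.001, 0.09, -1.2]
}}

```text
t: 23.4
ee_pos: [0.4519, 0.2435, 0.0019]
tcp_rot: [[0.971, 0.238, 0.001], [0.238, -0.971, 0.001], [0.001, -0.0, -1.0]]
ft_force: [-0.5, 0.2, 0.3]
opening: 0.0651
```

Call:
{"name": "jog_arm", "arguments": {
  "steps": [0, 0, 0, 0, 0, 0, 0, 0, 0, 0, 0, 0, 0, 0, 0, 0, 0, 0, 0, 0, 0, 0, 0, 0, 0, 0, 0, 0],
  "fingers": 0.018,
  "newtons": 30
}}

```text
t: 24.1
ee_pos: [0.4518, 0.2437, 0.002]
tcp_rot: [[0.971, 0.238, 0.002], [0.238, -0.971, 0.001], [0.002, -0.0, -1.0]]
ft_force: [0.0, -0.1, 6.0]
opening: 0.0269
```

Call:
{"name": "jog_arm", "arguments": {
  "steps": [0, 0, -0.01, 0, 0, 0, -0.05, 0, 0, 0, -0.1, 0, 0, 0, -0.14, 8, 0.002, 0.043, -0.155, 16, 0.005, 0.087, -0.155, 24.2, 0.007, 0.13, -0.155, 24.2, 0.01, 0.175, -0.155, 24.2, 0.012, 0.22, -0.155, 24.2, 0.015, 0.265, -0.155, 24.2, 0.018, 0.31, -0.155, 24.2, 0.02, 0.35, -0.155, 24.2]
}}

```text
t: 25.3
ee_pos: [0.5538, -0.0939, 0.1555]
tcp_rot: [[0.983, -0.182, -0.001], [-0.182, -0.983, 0.0], [-0.001, 0.0, -1.0]]
ft_force: [0.3, 0.6, -1.2]
opening: 0.0265
```

```bash
python3 rel.py; python3 -c "
from h import *
s=manip.get_state();print(s['ee_pos'],np.round(s['tcp_rot'],3).tolist())"
```

```text
rail x,y -0.0455 0.1467 z 0.1555 head -10.46 0.026481086355965803 [ 0.3  0.6 -1.2] 25.3
[ 0.55376246 -0.09394145  0.15549614] [[0.983, -0.182, -0.001], [-0.182, -0.983, 0.0], [-0.001, 0.0, -1.0]]
```

Call:
{"name": "jog_arm", "arguments": {
  "steps": [0.023, 0.043, 0, 0, 0.0455, 0.086, 0, 0, 0.0455, 0.086, 0, 0, 0.0455, 0.086, 0.02, 0, 0.0455, 0.086, 0.04, 0, 0.0455, 0.086, 0.054, 0, 0.0455, 0.086, 0.054, 0, 0.0455, 0.086, 0.054, 0, 0.0455, 0.086, 0.054, 0]
}}

```text
t: 26.2
ee_pos: [0.5838, -0.1846, 0.1034]
tcp_rot: [[0.984, -0.18, 0.002], [-0.18, -0.984, -0.001], [0.002, 0.0, -1.0]]
ft_force: [1.0, -0.5, -0.6]
opening: 0.0263
```

```bash
python3 rel.py
```

```text
rail x,y 0.0005 0.0629 z 0.1034 head -10.39 0.026324414544949114 [ 1.  -0.5 -0.6] 26.2
```

Call:
{"name": "jog_arm", "arguments": {
  "steps": [0, 0, 0.01, 0, 0, 0, 0.02, 0, 0, 0, 0.028, 0, 0, 0, 0.034, 0, 0, 0, 0.039, 0, 0, 0, 0.043, 0, 0, 0, 0.047, 0, 0, 0, 0.05, 0, 0, 0, 0.05, 0, 0, 0, 0.05, 0]
}}

```text
t: 27.2
ee_pos: [0.5833, -0.1847, 0.053]
tcp_rot: [[0.984, -0.181, 0.001], [-0.181, -0.984, -0.0], [0.001, 0.0, -1.0]]
ft_force: [-1.7, 1.6, 2.6]
opening: 0.026
```

Call:
{"name": "jog_arm", "arguments": {
  "steps": [0, 0, 0, 0, 0, 0, 0, 0, 0, 0, 0, 0, 0, 0, -0.02, 0, 0, 0, -0.05, 0, 0, 0, -0.09, 0, 0, 0, -0.13, 0, 0, 0, -0.17, 0, 0, 0, -0.2, 0, 0, 0, -0.2, 0, 0, 0, -0.2, 0],
  "fingers": 0.055
}}

```text
t: 28.3
ee_pos: [0.5838, -0.185, 0.2528]
tcp_rot: [[0.984, -0.181, 0.002], [-0.181, -0.984, -0.001], [0.002, 0.001, -1.0]]
ft_force: [-0.6, 0.6, -0.7]
opening: 0.055
```

```bash
python3 rel.py
python3 - <<'E'
from h import *
s=manip.get_state(); print(s['ee_pos'])
im=manip.capture('wrist'); c=cam('wrist'); sc=manip.capture('scene')
o=np.array([.572,-.2464,.081]); y=np.array([.1805,.9836,0])
for k in(9,36,63): print(k,proj(c,o+k/1000*y).round(1), proj(cam('scene'),o+k/1000*y).round(1))
q=np.zeros((560,800,3),np.uint8);a=cv2.resize(im[100:360,230:430],None,fx=2.15,fy=2.15,interpolation=cv2.INTER_CUBIC);q[:a.shape[0],:a.shape[1]]=a
b=cv2.resize(sc[230:380,300:420],(360,450),interpolation=cv2.INTER_CUBIC);q[:450,435:795]=b;cv2.imwrite('pics/v11.png',q)
E
```

```text
rail x,y 0.0006 0.0626 z 0.2528 head -10.41 0.0549603389754277 [-0.6  0.6 -0.7] 28.3
[ 0.58384359 -0.18495633  0.25284028]
9 [[326.1 223.2]] [[357.2 302.1]]
36 [[326.1 199.8]] [[353.8 291.6]]
63 [[326.1 175.3]] [[350.5 281.4]]
```

View pics/v11.png

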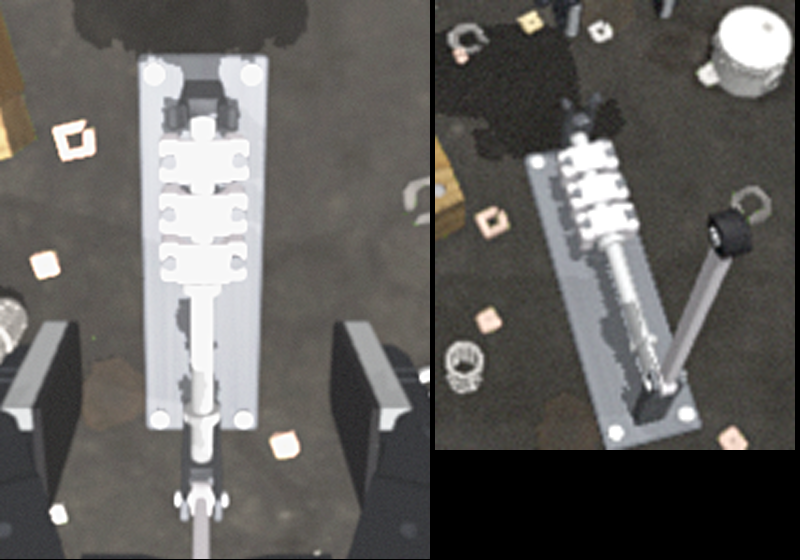

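All three caps hang between the middle collar and the catch. The keeper is still up at about 1.55 rad. Going to pinch its grip.

Call:
{"name": "jog_arm", "arguments": {
  "steps": [0, 0, -0.036, 0, 0, 0, -0.073, 0, 0, 0.04, -0.073, 0, -0.001, 0.08, -0.073, 0, -0.002, 0.115, -0.073, 0, -0.0025, 0.145, -0.073, 0, -0.0025, 0.17, -0.073, 0, -0.0025, 0.186, -0.073, 0, -0.0025, 0.186, -0.073, 0, -0.0025, 0.186, -0.073, 0, -0.0025, 0.186, -0.073, 0]
}}

```text
t: 29.5
ee_pos: [0.5472, -0.3659, 0.3244]
tcp_rot: [[0.984, -0.18, -0.001], [-0.18, -0.984, 0.001], [-0.001, -0.001, -1.0]]
ft_force: [-0.2, 0.6, -1.0]
opening: 0.0552
```

Call:
{"name": "jog_arm", "arguments": {
  "steps": [0, 0, 0, 0, 0, 0, 0, 0, 0, 0, 0, 0, 0, 0, 0, 0, 0, 0, 0, 0, 0, 0, 0, 0],
  "fingers": 0.008,
  "newtons": 50
}}

```text
t: 30.1
ee_pos: [0.5482, -0.3668, 0.3257]
tcp_rot: [[0.984, -0.18, 0.003], [-0.18, -0.984, -0.0], [0.003, -0.0, -1.0]]
ft_force: [4.5, 0.5, 3.5]
opening: 0.014
```

```bash
python3 rel.py
```

```text
rail x,y -0.0017 -0.1227 z 0.3257 head -10.38 0.013964429855927352 [4.5 0.5 3.5] 30.1
```

Call:
{"name": "jog_arm", "arguments": {
  "steps": [0, -0.027, 0.002, 0, 0, -0.056, 0.007, 0, 0, -0.084, 0.016, 0, 0, -0.111, 0.028, 0, 0, -0.136, 0.043, 0, 0, -0.155, 0.058, 0, 0, -0.173, 0.0745, 0, 0, -0.173, 0.0745, 0, 0, -0.173, 0.0745, 0]
}}

```text
t: 31.0
ee_pos: [0.5815, -0.1914, 0.255]
tcp_rot: [[0.984, -0.176, 0.011], [-0.176, -0.984, 0.006], [0.01, -0.008, -1.0]]
ft_force: [6.1, 12.7, 13.2]
opening: 0.0136
```

```bash
python3 rel.py
```

```text
rail x,y -0.0006 0.0558 z 0.255 head -10.14 0.013619750477553915 [ 6.1 12.7 13.2] 31.0
```

Call:
{"name": "jog_arm", "arguments": {
  "steps": [0, -0.013, 0.018, 0, 0, -0.027, 0.038, 0, 0, -0.039, 0.06, 0, 0, -0.049, 0.082, 0, 0, -0.057, 0.105, 0, 0, -0.0625, 0.129, 0, 0, -0.065, 0.148, 0, 0, -0.065, 0.158, 0, 0, -0.065, 0.158, 0]
}}

```text
t: 31.9
ee_pos: [0.5948, -0.1205, 0.0933]
tcp_rot: [[0.985, -0.172, 0.01], [-0.172, -0.985, 0.022], [0.006, -0.024, -1.0]]
ft_force: [11.4, 26.6, 4.5]
opening: 0.0136
```

```bash
python3 rel.py
```

```text
rail x,y -0.0003 0.128 z 0.0933 head -9.92 0.01362854538637785 [11.4 26.6  4.5] 31.9
```

The keeper is nearly down, but a side force has built up. I'll let go, lift clear, and press the grip home from above with closed fingers.

Call:
{"name": "jog_arm", "arguments": {
  "steps": [0, 0, 0, 0, 0, 0, 0, 0, 0, 0, 0, 0, 0, 0, 0, 0, 0, -0.006, -0.03, 0, 0, -0.006, -0.07, 0, 0, -0.006, -0.08, 0, 0, -0.006, -0.08, 0],
  "fingers": 0.05
}}

```text
t: 32.7
ee_pos: [0.5926, -0.1286, 0.1756]
tcp_rot: [[0.983, -0.182, 0.005], [-0.182, -0.983, -0.002], [0.006, 0.001, -1.0]]
ft_force: [0.1, -0.2, 0.5]
opening: 0.0502
```

Call:
{"name": "jog_arm", "arguments": {
  "steps": [0, 0, 0, 0, 0, 0, 0, 0, 0, 0, 0, 0, 0, 0, 0, 0, 0, 0, 0, 0],
  "fingers": 0.0
}}

```text
t: 33.2
ee_pos: [0.5907, -0.127, 0.1716]
tcp_rot: [[0.984, -0.181, -0.001], [-0.181, -0.984, 0.0], [-0.002, -0.0, -1.0]]
ft_force: [-0.3, 0.5, -0.6]
opening: -0.0004
```

```bash
python3 rel.py
python3 - <<'E'
from h import *
c=cam('wrist'); im=manip.capture('wrist');S=cam('scene');sc=manip.capture('scene')
h=np.array([.548,-.3695,.099]);y=np.array([.182,.983,0])
for a in(0,.04,.1): print(a,proj(c,h+.245*(np.cos(a)*y+np.sin(a)*np.array([0,0,1]))).round(1),proj(S,h+.245*(np.cos(a)*y+np.sin(a)*np.array([0,0,1]))).round(1))
import numpy as np
g=sc[225:285,320:380].max(2); m=(g<45).astype(np.uint8); n,l,st,ce=cv2.connectedComponentsWithStats(m)
print([(ce[k]+[320,225],st[k,4]) for k in range(1,n) if st[k,4]>15])
gw=im[:,290:365].max(2); m=(gw<60).astype(np.uint8); n,l,st,ce=cv2.connectedComponentsWithStats(m)
print([((ce[k]+[290,0]).round(1),st[k].tolist()) for k in range(1,n) if st[k,4]>100])
E
```

```text
rail x,y -0.0032 0.1208 z 0.1716 head -10.41 -0.0004147713254129505 [-0.3  0.5 -0.6] 33.2
0 [[328.7 204.6]] [[344.1 257.7]]
0.04 [[328.8 208.8]] [[344.4 255.7]]
0.1 [[328.9 216.8]] [[345.  252.9]]
[(array([342.47727273, 228.15909091]), np.int32(44)), (array([337.14285714, 267.02380952]), np.int32(42))]
[(array([330.2, 203.6]), [29, 199, 22, 13, 169]), (array([325.4, 266.3]), [33, 247, 6, 37, 181]), (array([330. , 356.9]), [0, 296, 75, 104, 1388])]
```

Call:
{"name": "jog_arm", "arguments": {
  "steps": [0.003, 0, 0.02, 0, 0.003, 0, 0.035, 0, 0.003, 0, 0.045, 0, 0.003, 0, 0.052, 0, 0.003, 0, 0.057, 0, 0.003, 0, 0.061, 0, 0.003, 0, 0.064, 0, 0.003, 0, 0.064, 0, 0.003, 0, 0.064, 0]
}}

```text
t: 34.2
ee_pos: [0.5943, -0.1279, 0.1088]
tcp_rot: [[0.984, -0.181, 0.001], [-0.181, -0.984, -0.001], [0.001, 0.0, -1.0]]
ft_force: [-0.5, -1.1, -0.4]
opening: -0.0003
```

Call:
{"name": "jog_arm", "arguments": {
  "steps": [0, 0, 0.003, 0, 0, 0, 0.006, 0, 0, 0, 0.008, 0, 0, 0, 0.008, 0, 0, 0, 0.008, 0]
}}

```text
t: 34.7
ee_pos: [0.5938, -0.1278, 0.1002]
tcp_rot: [[0.984, -0.181, -0.001], [-0.181, -0.984, -0.0], [-0.001, 0.0, -1.0]]
ft_force: [-0.4, -0.4, -0.7]
opening: -0.0
```

Call:
{"name": "jog_arm", "arguments": {
  "steps": [0, 0, 0.002, 0, 0, 0, 0.004, 0, 0, 0, 0.006, 0, 0, 0, 0.006, 0, 0, 0, 0.006, 0]
}}

```text
t: 35.2
ee_pos: [0.5939, -0.1278, 0.0942]
tcp_rot: [[0.984, -0.181, -0.0], [-0.181, -0.984, -0.0], [-0.0, 0.0, -1.0]]
ft_force: [-0.6, -0.5, 0.5]
opening: -0.0003
```

```bash
python3 rel.py
python3 - <<'E'
from h import *
im=manip.capture('wrist'); sc=manip.capture('scene')
q=np.zeros((560,800,3),np.uint8);a=cv2.resize(im[120:320,260:400],None,fx=2.8,fy=2.8,interpolation=cv2.INTER_CUBIC);q[:a.shape[0],:a.shape[1]]=a
b=cv2.resize(sc[215:375,310:410],(350,560),interpolation=cv2.INTER_CUBIC);q[:560,440:790]=b;cv2.imwrite('pics/v12.png',q)
E
```

```text
rail x,y 0.0002 0.1206 z 0.0942 head -10.42 -0.00033186905666829385 [-0.6 -0.5  0.5] 35.2
```

View pics/v12.png

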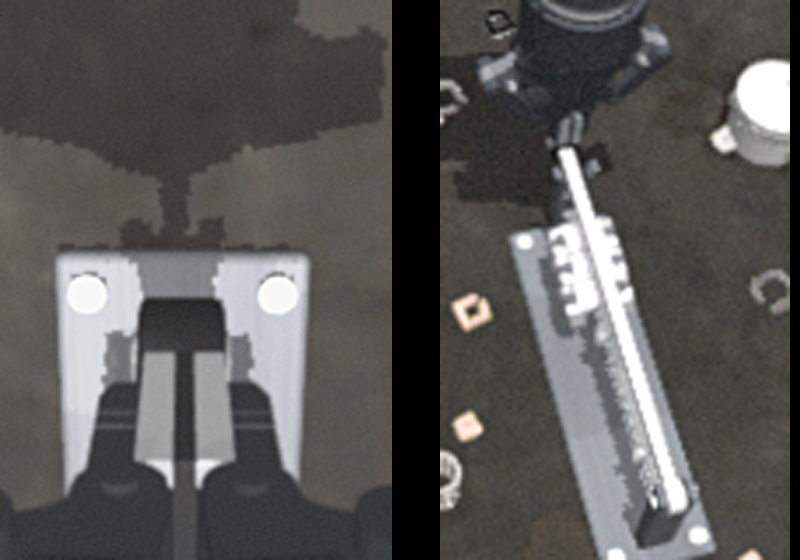

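Wrist view: the disc is still below the pad tips, top edge at crop row 300. Scene: the bar runs between the fork prongs, perhaps still slightly high. I'll keep pressing down until a force shows.

Call:
{"name": "jog_arm", "arguments": {
  "steps": [0, 0, 0.002, 0, 0, 0, 0.004, 0, 0, 0, 0.006, 0, 0, 0, 0.006, 0, 0, 0, 0.006, 0]
}}

```text
t: 35.8
ee_pos: [0.5939, -0.1278, 0.0882]
tcp_rot: [[0.984, -0.181, -0.001], [-0.181, -0.984, -0.0], [-0.001, 0.0, -1.0]]
ft_force: [0.0, -0.1, 0.1]
opening: 0.0003
```

```bash
cat > kp.py <<'E'
from h import *
c=cam('wrist'); im=manip.capture('wrist'); S=cam('scene'); sc=manip.capture('scene')
h=np.array([.548,-.3695,.099]);y=np.array([.182,.983,0]);z=np.array([0,0,1])
print('wrist disc dark rows along col 324:',[r for r in range(150,300) if im[r,320:330].max()<70][:1])
print('wrist predicted far-top edge', [(a,proj(c,h+(.245*(np.cos(a)*y+np.sin(a)*z))+.012*y).round(1)[0][1]) for a in(0,.03,.06,.1,.15)])
# bright bar axis in scene: fit in region between grip and hinge
m=(sc.min(2)>200).astype(np.uint8); 
for f in(.95,.9,.3):
  for a in(0,.05,.1,.2): print(f,a,proj(S,h+.006*z+f*.245*(np.cos(a)*y+np.sin(a)*z)).round(1)[0],end=' ')
  print()
for r in(255,258,262,266,340,350): print(r,[int(v) for v in sc[r,338:375].min(1)] if r<300 else [(x,int(sc[r,x].min())) for x in range(355,385)])
E
python3 rel.py; python3 kp.py
```

```text
rail x,y 0.0001 0.1206 z 0.0882 head -10.42 0.00031505916261608175 [ 0.  -0.1  0.1] 35.8
wrist disc dark rows along col 324: [150]
wrist predicted far-top edge [(0, np.float64(230.8)), (0.03, np.float64(236.7)), (0.06, np.float64(243.4)), (0.1, np.float64(254.1)), (0.15, np.float64(270.5))]
0.95 0 [345.7 260.7] 0.95 0.05 [346.1 258.4] 0.95 0.1 [346.6 256.2] 0.95 0.2 [347.7 252.4] 
0.9 0 [347.1 265.1] 0.9 0.05 [347.5 262.9] 0.9 0.1 [348.  260.9] 0.9 0.2 [349.1 257.3] 
0.3 0 [366.1 323.4] 0.3 0.05 [366.4 322.8] 0.3 0.1 [366.6 322.3] 0.3 0.2 [367.2 321.5] 
255 [40, 44, 90, 115, 54, 74, 115, 124, 87, 83, 130, 116, 72, 69, 73, 69, 65, 61, 70, 64, 67, 74, 70, 55, 67, 65, 70, 77, 67, 67, 69, 69, 69, 68, 69, 69, 73]
258 [37, 42, 52, 69, 41, 33, 84, 126, 160, 180, 64, 34, 45, 42, 37, 46, 46, 42, 28, 46, 60, 66, 65, 64, 69, 69, 70, 65, 67, 65, 66, 66, 70, 68, 73, 70, 67]
262 [47, 44, 42, 46, 64, 80, 130, 238, 255, 255, 255, 121, 27, 72, 100, 123, 144, 93, 36, 43, 43, 55, 67, 54, 64, 69, 65, 69, 69, 67, 62, 70, 69, 69, 72, 73, 64]
266 [35, 42, 31, 30, 42, 74, 86, 113, 222, 255, 255, 255, 145, 48, 66, 68, 62, 60, 63, 58, 70, 75, 66, 64, 69, 60, 62, 62, 64, 72, 67, 65, 72, 79, 66, 68, 67]
340 [(355, 165), (356, 165), (357, 169), (358, 167), (359, 132), (360, 110), (361, 105), (362, 106), (363, 105), (364, 133), (365, 167), (366, 202), (367, 191), (368, 180), (369, 165), (370, 255), (371, 255), (372, 255), (373, 255), (374, 192), (375, 159), (376, 163), (377, 163), (378, 104), (379, 59), (380, 63), (381, 64), (382, 68), (383, 59), (384, 67)]
350 [(355, 168), (356, 168), (357, 162), (358, 165), (359, 164), (360, 129), (361, 154), (362, 128), (363, 109), (364, 107), (365, 104), (366, 113), (367, 161), (368, 154), (369, 211), (370, 190), (371, 190), (372, 158), (373, 236), (374, 255), (375, 255), (376, 255), (377, 176), (378, 155), (379, 161), (380, 165), (381, 140), (382, 73), (383, 61), (384, 76)]
```

Call:
{"name": "jog_arm", "arguments": {
  "steps": [0, 0, 0.002, 0, 0, 0, 0.004, 0, 0, 0, 0.006, 0, 0, 0, 0.006, 0, 0, 0, 0.006, 0]
}}

```text
t: 36.4
ee_pos: [0.5944, -0.1277, 0.0855]
tcp_rot: [[0.984, -0.181, 0.002], [-0.181, -0.984, -0.001], [0.002, 0.0, -1.0]]
ft_force: [-4.4, 1.0, 11.0]
opening: 0.0003
```

```bash
cat > kp2.py <<'E'
from h import *
c=cam('wrist'); im=manip.capture('wrist')
h=np.array([.548,-.3695,.099]);y=np.array([.182,.983,0]);z=np.array([0,0,1])
g=im[200:290,318:332].mean((1,2)).round().astype(int); print(dict(zip(range(200,290,2),g[::2].tolist())))
for a in(0,.03,.06,.1):
    th=np.linspace(0,6.28,60); P=np.array([h+.245*(np.cos(a)*y+np.sin(a)*z)+.012*(np.cos(t)*y+np.sin(t)*z) for t in th]); v=proj(c,P)[:,1]; print(a,'disc rows',v.min().round(1),v.max().round(1))
E
python3 rel.py; python3 kp2.py
```

```text
rail x,y 0.0006 0.1207 z 0.0855 head -10.41 0.00025094935799412684 [-4.4  1.  11. ] 36.4
{200: 72, 202: 69, 204: 69, 206: 72, 208: 62, 210: 62, 212: 67, 214: 110, 216: 128, 218: 132, 220: 132, 222: 133, 224: 133, 226: 106, 228: 38, 230: 45, 232: 47, 234: 50, 236: 52, 238: 54, 240: 56, 242: 57, 244: 62, 246: 100, 248: 110, 250: 109, 252: 109, 254: 106, 256: 106, 258: 106, 260: 106, 262: 107, 264: 104, 266: 103, 268: 103, 270: 103, 272: 103, 274: 99, 276: 98, 278: 99, 280: 99, 282: 97, 284: 126, 286: 149, 288: 146}
0 disc rows 231.3 277.8
0.03 disc rows 237.0 285.7
0.06 disc rows 243.7 294.7
0.1 disc rows 254.2 308.7
```

Contact at 11 N: a hard stop, far above what the hinge friction needs, and the disc's edge row agrees with angle 0. Retreating for a final numeric check.

Call:
{"name": "jog_arm", "arguments": {
  "steps": [0, 0, -0.01, 0, 0, 0, -0.03, 0, 0, 0, -0.07, 0, 0, 0, -0.11, 0, 0, 0, -0.15, 0, 0, 0, -0.18, 0, 0, 0, -0.18, 0, 0, 0, -0.18, 0, 0, 0, -0.18, 0]
}}

```text
t: 37.35
ee_pos: [0.5936, -0.1276, 0.2607]
tcp_rot: [[0.984, -0.181, -0.003], [-0.181, -0.984, 0.001], [-0.003, -0.0, -1.0]]
ft_force: [-0.2, -0.5, -0.3]
opening: 0.0
```

```bash
python3 rel.py
python3 - <<'E'
from h import *
c=cam('wrist'); im=manip.capture('wrist'); S=cam('scene'); sc=manip.capture('scene')
h=np.array([.548,-.3695,.099]);y=np.array([.182,.983,0]);z=np.array([0,0,1])
# disc in wrist & scene: dark blob near prediction
def blob(im,u,thr,r=14):
    x0,y0=int(u[0])-r,int(u[1])-r; m=(im[y0:y0+2*r,x0:x0+2*r].max(2)<thr).astype(np.uint8); n,l,st,ce=cv2.connectedComponentsWithStats(m)
    k=1+st[1:,4].argmax(); return (ce[k]+[x0,y0]).round(1),st[k].tolist()
for a in(0,.03,.06,.1):
    p=h+.245*(np.cos(a)*y+np.sin(a)*z); print(a,proj(c,p)[0].round(1),proj(S,p)[0].round(1))
uw=proj(c,h+.245*y)[0];us=proj(S,h+.245*y)[0]
for t in(60,75): print(blob(im,uw,t,22),blob(sc,us,t,9))
d,e=tri(c,blob(im,uw,75,22)[0],S,blob(sc,us,75,9)[0]); print('grip tri',d.round(3),e.round(4))
# caps: bright flanges either side of rail in wrist
a_=np.radians(-10.4);o=np.array([.572,-.2464,.066]);x=np.array([np.cos(a_),np.sin(a_),0]);yy=np.array([-np.sin(a_),np.cos(a_),0])
for s in(-.018,.018):
    row=[]
    for k in range(-6,84,2):
        u=proj(c,o+s*x+k/1000*yy+[0,0,-.0])[0]; row.append(int(im[int(u[1]),int(u[0])].min()) if 0<=u[1]<400 else -1)
    print(s,dict(zip(range(-6,84,2),row)))
E
```

```text
rail x,y -0.0002 0.1208 z 0.2607 head -10.42 3.2307608037300625e-05 [-0.2 -0.5 -0.3] 37.35
0 [325.4 178.5] [344.1 257.7]
0.03 [325.4 180.3] [344.3 256.2]
0.06 [325.4 182.3] [344.6 254.7]
0.1 [325.3 185.5] [345.  252.9]
(array([326.7, 165.4]), [15, 8, 16, 6, 38]) (array([341.8, 253. ]), [0, 0, 18, 15, 166])
(array([324.3, 165.1]), [9, 0, 24, 17, 189]) (array([342.8, 255. ]), [0, 0, 18, 18, 247])
grip tri [ 0.595 -0.116  0.091] 0.002
-0.018 {-6: 168, -4: 167, -2: 166, 0: 170, 2: 169, 4: 171, 6: 164, 8: 167, 10: 162, 12: 159, 14: 167, 16: 172, 18: 170, 20: 157, 22: 250, 24: 255, 26: 252, 28: 249, 30: 249, 32: 247, 34: 207, 36: 207, 38: 204, 40: 251, 42: 250, 44: 247, 46: 247, 48: 247, 50: 247, 52: 243, 54: 218, 56: 222, 58: 222, 60: 196, 62: 249, 64: 248, 66: 251, 68: 192, 70: 173, 72: 163, 74: 168, 76: 139, 78: 127, 80: 132, 82: 134}
0.018 {-6: 168, -4: 168, -2: 168, 0: 167, 2: 167, 4: 170, 6: 167, 8: 164, 10: 121, 12: 113, 14: 222, 16: 255, 18: 250, 20: 250, 22: 251, 24: 246, 26: 249, 28: 248, 30: 241, 32: 208, 34: 209, 36: 213, 38: 165, 40: 251, 42: 248, 44: 248, 46: 247, 48: 248, 50: 248, 52: 250, 54: 219, 56: 207, 58: 215, 60: 194, 62: 253, 64: 249, 66: 249, 68: 235, 70: 176, 72: 170, 74: 166, 76: 159, 78: 194, 80: 205, 82: 196}
```

Call:
{"name": "jog_arm", "arguments": {
  "steps": [0, 0.03, 0, 0, 0.0005, 0.058, 0.005, 0, 0.0005, 0.058, 0.005, 0, 0.0005, 0.058, 0.005, 0, 0.0005, 0.058, 0.005, 0],
  "fingers": 0.055
}}

```text
t: 37.95
ee_pos: [0.5839, -0.184, 0.2569]
tcp_rot: [[0.984, -0.18, -0.001], [-0.18, -0.984, 0.001], [-0.001, -0.001, -1.0]]
ft_force: [0.1, 0.9, 0.3]
opening: 0.0551
```

```bash
python3 rel.py
python3 - <<'E'
from h import *
c=cam('wrist'); im=manip.capture('wrist'); cv2.imwrite('pics/fin.png',im)
old=cv2.imread('pics/v11.png')[:559,:430]; old=cv2.resize(old,(200,260),interpolation=cv2.INTER_AREA); new=im[100:360,230:430]
# column profiles left and right of the bar (flanges), old vs new
for nm,a in(('old',old),('new',new)):
    for xs in((78,84),(107,113)):
        p=a[40:150,xs[0]:xs[1]].min(2).mean(1).astype(int); print(nm,xs,' '.join(map(str,p[::2])))
h=np.array([.548,-.3695,.099]);y=np.array([.182,.983,0])
print('disc pred',[(a,proj(c,h+.245*(np.cos(a)*y+np.sin(a)*np.array([0,0,1])))[0].round(1)) for a in(0,.03,.06)])
p=im[100:200,320:332].max(2).mean(1).astype(int); print('col',' '.join(map(str,p[::2])))
E
```

```text
rail x,y 0.0004 0.0635 z 0.2569 head -10.39 0.05506922958841576 [0.1 0.9 0.3] 37.95
old (78, 84) 227 226 217 146 124 115 120 120 121 118 124 179 209 249 247 248 232 235 232 239 247 247 240 196 201 241 247 247 239 235 232 234 247 247 246 201 216 249 247 247 225 232 230 247 247 247 210 212 212 210 199 202 190 181 183
old (107, 113) 225 225 224 181 160 152 147 146 158 155 158 202 221 248 247 247 228 230 229 245 247 249 205 201 203 248 247 247 239 227 226 233 248 248 236 192 226 249 248 236 210 214 215 249 248 238 212 214 214 213 213 213 213 213 211
new (78, 84) 225 225 226 169 134 122 120 122 121 121 116 169 200 250 247 247 230 230 227 231 247 247 247 247 247 225 230 227 233 247 247 247 247 247 234 236 237 247 247 240 207 208 208 208 209 209 208 208 208 209 209 208 208 209 209
new (107, 113) 214 214 216 187 138 130 138 127 144 142 153 181 200 249 247 247 227 232 230 237 247 247 240 248 247 249 223 228 225 246 247 247 247 247 250 224 212 216 248 248 247 210 208 211 211 210 211 209 211 211 210 211 211 209 208
disc pred [(0, array([324.5, 122.2])), (0.03, array([324.5, 122.7])), (0.06, array([324.5, 123.6]))]
col 64 66 67 56 53 56 59 63 69 73 71 65 57 53 44 144 218 219 218 207 204 204 203 208 216 215 227 228 235 237 236 237 232 248 247 247 247 247 247 247 247 247 247 247 247 247 247 247 247 247
```

Run:
```python
from h import *
im=cv2.imread('pics/fin.png'); old=cv2.resize(cv2.imread('pics/v11.png')[:559,:430],(200,260),interpolation=cv2.INTER_AREA); new=im[100:360,230:430]
for nm,a in(('old',old),('new',new)):
    m=(a[55:135,60:130].min(2)>225).astype(np.uint8)
    for r in range(0,80,4):
        x=np.where(m[r])[0]; print(nm,r+55,(x.min()+60,x.max()+60) if len(x) else None,end='; ')
    print()
S=cam('scene');sc=manip.capture('scene');h=np.array([.548,-.3695,.099]);y=np.array([.182,.983,0]);z=np.array([0,0,1])
for r in(258,260,262,264,266,268,272):
    v=sc[r,340:356].min(1).astype(float);w=np.clip(v-140,0,None); xs=np.arange(340,356)
    pr=[]
    for a in(0,.05):
        P=proj(S,np.array([h+.006*z*0+f*(np.cos(a)*y+np.sin(a)*z)+np.array([-.182*0,0,.006]) for f in np.linspace(.17,.25,40)])); pr.append(np.interp(r,P[::-1,1],P[::-1,0]).round(1))
    print(r,(w@xs/w.sum()).round(2) if w.sum() else None,pr)
v=sc[250:262,338:352].max(2); print(v)
```

```text
old 55 (np.int64(67), np.int64(121)); old 59 (np.int64(69), np.int64(99)); old 63 (np.int64(67), np.int64(99)); old 67 (np.int64(67), np.int64(115)); old 71 (np.int64(69), np.int64(115)); old 75 (np.int64(69), np.int64(110)); old 79 (np.int64(69), np.int64(115)); old 83 (np.int64(71), np.int64(114)); old 87 (np.int64(89), np.int64(98)); old 91 (np.int64(74), np.int64(114)); old 95 (np.int64(74), np.int64(115)); old 99 (np.int64(77), np.int64(108)); old 103 (np.int64(74), np.int64(114)); old 107 (np.int64(74), np.int64(114)); old 111 (np.int64(89), np.int64(98)); old 115 (np.int64(74), np.int64(114)); old 119 (np.int64(74), np.int64(114)); old 123 (np.int64(82), np.int64(106)); old 127 (np.int64(74), np.int64(114)); old 131 (np.int64(82), np.int64(106)); 
new 55 (np.int64(70), np.int64(122)); new 59 (np.int64(71), np.int64(99)); new 63 (np.int64(71), np.int64(99)); new 67 (np.int64(75), np.int64(116)); new 71 (np.int64(71), np.int64(116)); new 75 (np.int64(71), np.int64(108)); new 79 (np.int64(75), np.int64(116)); new 83 (np.int64(75), np.int64(115)); new 87 (np.int64(75), np.int64(11
[... 784 characters left out ...]
0  54  51  46  49  46  48  60  74  76  71  73  78]
 [ 49  50  43  47  49  39  43  37  39  57  67  72  80  74]
 [ 52  53  46  36  30  43  40  37  40  54  73  80  75  72]
 [ 47  43  43  37  37  43  44  41  43  54  73  73  75  74]
 [ 47  50  41  42  54  51  50  48  48  54  63  79  77  73]
 [ 47  42  43  62  43  52  49  46  44  42  65  82  77  73]
 [ 50  48  84  95  47  45  44  37  41  39  57  72  74  75]
 [ 45  51 114 143  57  37  30  43  42  33  54  76  74  74]
 [ 44  45  91 121  61  31  55  88  83  66  46  68  77  74]
 [ 44  52  66  74  40  45 128 179 180 149  58  67  79  74]
 [ 46  42  42  34  23  62 175 231 232 212  88  66  75  65]
 [ 49  43  48  39  30  67 160 219 234 215 107  67  71  72]]
```

```bash
python3 -c "
from plant import manip
print(manip.close_job(), manip.get_state()['t'])"
```

```text
the job is handed in; nothing more can be done
the job is handed in; nothing more can be done
```

The job is handed in: all three caps I found, all narrow, hang on the narrow section and the keeper is down in its catch. No wide caps were in sight. I did not go near the piston, spring or gear.

**Keeper up:** my first pinch on the grip missed because the fingers closed above the disc. The second, 10 mm lower, held, and the keeper went up to about 1.55 rad.

**Hanging:** I placed the caps at about y = +9, +36 and +63 mm of the rail point. A picture with the keeper still up showed all three hanging.

**Keeper down:** swinging it down in the grip built up about 29 N of side force, so I let go at about 0.05 rad. I then pressed it home from above with closed fingers, to a hard stop at 11 N.

**Last checks:**
- The bar's position in the scene image fits a keeper angle of about 0.005 rad, where the limit is 0.04.
- The caps are centred on the rail within about 1–2 mm sideways and turned by less than about 0.1 rad.
- The robot was clear of everything.

**What disagreed:**
- **Cap spacing:** two caps had slid towards the catch since the earlier picture, by about 6 and 13 mm. They now stand side by side, still inside their section. I don't know if this was the announced knock or came from closing the keeper.
- **Fingertip height:** when pressing, contact came about 25 mm lower on the TCP reading than the disc's height implied, so I trusted the force and the images instead.
- **Final view:** the last checks were read from pixel values only, as all 16 pictures had been viewed.

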